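# Change the rust-inhibitor capsules on the gym shelf

## Robot

A 6-joint arm with a two-finger parallel gripper is mounted at the origin on the work surface. World frame = base frame: x ahead of the robot, y to its left, z up, the work surface at z = 0. Lengths are in m, angles in rad, forces in N, time in s.
With the tool pointing down it reaches from about 0.25 to 0.725 m from the base axis. Payload 4 kg.
Tool frame: the origin (TCP) lies on the centre line of the jaws, within the pads' length; the fingertips stand 11 mm ahead of it and the grasp point (between the pads) lies 8 mm behind it (bot.nose_length is the distance from the TCP to the fingertips, in m); z points along the fingers, y is the direction in which the jaws open and shut (so a half turn about z gives the same grasp; the last joint's range is limited). The gripper opens to 85 mm and grips with 20 to 120 N. Pads are 22 mm wide; open, the fingers measure 114 mm over their backs; the gripper's body (76 mm by 85 mm) begins 54 mm behind the grasp point. The pads swing forward as they close: fully open they stand 13 mm farther back than shut.
Start: joints at [1.17, 0.241, 0.005, 1.335, 0, 1.571], TCP at [0.195, 0.46, 0.242] pointing down, gripper open.
Joint ranges: [-2.72, 2.72], [-1.05, 1.87], [-1.09, 1.28], [-1.99, 2.15], [-1.42, 1.44], [-3.14, 3.14]. Speed limits (rad/s): [2.79, 2.79, 3.14, 3.14, 3.14, 3.14].

## Interface

Orientations are given as a unit quaternion [x, y, z, w].
In Python, from workcell import bot gives the robot as it stands.
- The arm moves only by the tool play_rows, never from a script. Its argument "plan" is one flat list of numbers, 6 for each row, row after row: the shift along the tool's x, y, z in mm, then the turn, a rotation vector about the tool's x, y, z in rad. A call has 1 to 20 rows; each row shifts and turns the commanded pose from where the row before left it, along the tool's axes as they then stand; what a row does not reach is not made up. A row lasts 1/8 s, in which the tool goes at most 62.5 mm and 10.7 degrees, less where a joint would pass 70% of its speed; a pose out of reach is approached as far as the arm can. A call with a gripper value outside its range is refused whole. "hand" is the opening in per cent of the stroke, from 0 (shut) to 100 (fully open), set as the call begins (left out, the last holds). The fingers move at their own pace and stop on an object; the grip force is fixed at half the most. Time passes only in rows, so rows that do not move let the fingers close. It gives the time, the measured TCP pose, the force and the opening at its end, in the units of the state.
- bot.get_obs(): the state, without advancing time (a new reading comes with each control period).
- bot.camera(name): name is "scene" or "side" or "wrist"; returns a dict with "frame" (400x640x3 uint8, blue, green, red), "range_z" (400x640 float32, m along the optical axis (not along the pixel's ray), 0 where there is no reading), "K" (3x3 intrinsics, pixels), "cam_to_world" (4x4, takes a point from camera to world coordinates). Camera axes: x right, y down, z forward; pixel columns grow to the right and rows downward; lengths in m; the calibration is good to about 2 mm. The wrist camera is an equidistant fisheye: a pixel r from the principal point sees the ray r / f radians off the axis. A picture is of the moment at which its call begins.
- bot.job_done(): hands the job in, once; it reports no verdict.
Trained networks look in the newest picture that a camera, given by its name, has taken for a name from the list of things; names that differ only in an ending like _2 or _b are one class to them, and where a whole thing is asked for, a point or a joint stands for the part that bears it (a point fixed in the world has none). Each returns a list of dicts, best first, with "p" (0 to 1); they miss things now and then, are a little off and sometimes report something else, mostly with a low value. They report only what shows in the picture. A call takes as long as a camera call. They do not tell look-alikes from the thing itself.
- bot.outline_of(query, camera): "mask" (400x640 bool, what is visible of it) and "point" ([row, column] in pixels, amid what is visible of it).
The state is a dict: "clock": time; "joint_pos": joint angles; "joint_vel": joint speeds; "tau": joint torques, N m; "eef_pos": TCP position; "tool_rot": TCP orientation; "ft_force": force on the tool from outside, world axes, zero at the start; "ft_torque": the same for the moment, N m; "grip_width": finger opening in m.
Only numpy, scipy, OpenCV 4.12 (cv2) and the standard library are available. Lean on these libraries where they do the work, as an engineer would, in place of code of your own. Each camera call takes 0.05 s, during which the arm holds its last target.

## Task

Change the rust-inhibitor capsules: press the bin's pedal right down so that its lid stays open, and put every spent capsule standing about on the shelf into the bin. Then push down hard on the childproof cap of the tub and turn it anticlockwise to open it, put the cap on the ceramic coaster right way up, and stand the fresh capsule from the tub upright in the middle of the small wooden dish. Last of all swing the bin lid shut; leave the other things on the shelf where they are.

Things in the scene. Friction and masses are not known exactly. Their poses are not given: they have to be found in the camera images.
- tub: white tub with a child-resistant cap, fixed to the shelf by a 100 mm square, 6 mm thick clamp plate under it: body 72 mm across up to 58 mm high, then a neck 44 mm across (mouth 38 mm) whose rim is 86 mm above the shelf. Origin: centre of its underside on the shelf, z up
- cap: grey ribbed push-and-turn cap, 60 mm across, 48 mm tall, 40 g, hollow, open below; origin at the centre of its lower edge, z up. Shut, its lower edge is 68 mm above the shelf and its x axis lies along the tub's. It cannot turn until pushed down 4 mm (bottom stop at 7 mm; push about 6 mm); held down it turns anticlockwise seen from above, clear from 0.7 rad, stopped at 1.4 rad; at 1.0 rad it lifts straight off
- cap_top (a point): centre of the cap's flat top, 48 mm above its lower edge; 116 mm above the shelf while shut. To come off the tub the cap must rise 45 mm to be clear of the fresh capsule inside
- collar (a joint): sprung black collar under the cap's lower edge; 0 when the cap is shut and not pushed, -0.007 (m) fully pushed down, where the stop is. The spring lifts the cap with 9 N at 0 and 1 N more per mm, so about 15 N at 6 mm; when the cap is off it stands at +0.002
- fresh: the fresh capsule, inside the tub under the cap: aluminium can 33 mm across, 34 mm tall, 50 g; it stands on a floor 70 mm above the shelf, so that its top 18 mm stand out of the open mouth. Origin at the centre of its underside
- spent1: a spent rust-inhibitor capsule: upright aluminium can 33 mm across, 34 mm tall, 50 g; origin at the centre of its underside. May be absent (two to four are there)
- spent2: a spent rust-inhibitor capsule: upright aluminium can 33 mm across, 34 mm tall, 50 g; origin at the centre of its underside. May be absent (two to four are there)
- spent3: a spent rust-inhibitor capsule: upright aluminium can 33 mm across, 34 mm tall, 50 g; origin at the centre of its underside. May be absent (two to four are there)
- spent4: a spent rust-inhibitor capsule: upright aluminium can 33 mm across, 34 mm tall, 50 g; origin at the centre of its underside. May be absent (two to four are there)
- bin: fixed rectangular steel pedal bin, 110 mm deep (x) by 160 mm wide (y), 130 mm high, walls 4 mm, floor 4 mm; origin at the centre of its underside, x axis from front to back: the pedal sticks out at the front (-x), the lid is hinged at the back (+x)
- bin_pedal: the bin's sprung pedal; origin on its hinge, 45 mm above the shelf and 40 mm in front of the bin's centre. It is linked to the lid: pressing it down 0.32 rad to its stop (the pad goes down 22 mm, about 10 to 15 N) throws the lid fully open, past upright, where lid and pedal stay when let go
- pedal_pad (a point): centre of the upper face of the pedal's pad (pad 34 mm in x by 70 mm in y), 55 mm in front of the bin's front face; moves with the pedal
- bin_lid (a joint): angle of the bin lid in rad: 0 shut, 2.0 fully open and resting (leaning back past upright, 1.57 is upright). Pushed back to less than about 1.3 it falls shut by itself; the pedal comes up with it
- lid_hinge (a point): middle of the lid's hinge line, 60 mm behind the bin's centre and 132 mm above the shelf; the hinge runs along the bin's y
- lid_edge (a point): middle of the lid's free edge, 118 mm from the hinge line (lid 168 mm wide, 6 mm thick); moves with the lid
- coaster: fixed round ceramic coaster, 100 mm across, 7 mm high; origin at the centre of its underside
- dish: fixed small round wooden dish, 89 mm across, floor 6 mm above the shelf, 81 mm wide inside a rim 11 mm high; origin at the centre of its underside
- kettlebell: bystander: cast iron kettlebell, 96 mm across, 133 mm tall, origin at the centre of its underside
- dumbbell1: bystander: hex dumbbell, 170 mm long along its own y, 60 mm high; origin at the centre of its underside
- dumbbell2: bystander: hex dumbbell like the other
- roller_bar: bystander: wrist roller bar, 288 mm long along its own y, 34 mm thick; origin at the centre of its underside
- grip_ring: bystander: rubber grip trainer ring, 70 mm across, 22 mm high; origin at the centre of its underside
- timer: bystander: square interval timer, 60 by 60 by 22 mm; origin at the centre of its underside
- tape_roll: bystander: roll of sports tape standing on end, 80 mm across, 38 mm high; origin at the centre of its underside
Not all that is in view belongs to the job. What is shaped like the spent3 but green is not meant.

How it is judged:
On the way, in this order (a step that is already met when the one before it is completed fails the run):
1. the bin's pedal is pressed with the gripper and lifts the lid (value of joint bin_lid between 0.3 and 1.5 rad and contact force between the fingers and bin_pedal above 1 N), for 0.05 s.
2. the pedal has reached its stop and the lid is thrown fully open (value of joint bin_lid above 1.9 rad), for 0.2 s.
3. every spent capsule is in the bin (x of spent1 in the frame of bin between -0.056 and 0.056 m and y of spent1 in the frame of bin between -0.08 and 0.08 m and z of each of spent1, spent2, spent3, spent4 in the frame of bin below 0.105 m and x of spent2 in the frame of bin between -0.056 and 0.056 m and y of spent2 in the frame of bin between -0.08 and 0.08 m and x of spent3 in the frame of bin between -0.056 and 0.056 m and y of spent3 in the frame of bin between -0.08 and 0.08 m and x of spent4 in the frame of bin between -0.056 and 0.056 m and y of spent4 in the frame of bin between -0.08 and 0.08 m), for 0.2 s.
4. the cap, still on the tub, is pushed down at least 3 mm and turned by more than 0.3 rad (z of cap in the frame of tub below 0.065 m and horizontal distance between cap and tub below 0.006 m and angle between the x axis of cap and the x axis of tub, either way round above 0.3 rad), for 0.05 s.
5. the cap lies on the coaster right way up (horizontal distance between cap and coaster below 0.03 m and angle between cap's own z axis and vertical below 0.12 rad and z of cap in the frame of coaster below 0.012 m), for 0.2 s.
6. the fresh capsule stands upright on the floor of the dish (horizontal distance between fresh and dish below 0.026 m and angle between fresh's own z axis and vertical below 0.12 rad and z of fresh in the frame of dish below 0.011 m), for 0.2 s.
7. the bin lid is shut again (value of joint bin_lid below 0.08 rad), for 0.2 s.
At the end, for the whole second after the job is handed in: All spent capsules that were there lie inside the bin, whose lid is shut (under 0.08 rad). The cap rests right way up on the coaster, its centre within 30 mm of the coaster's; the fresh capsule stands upright on the floor of the dish within 26 mm of its centre; both are at rest (all of step 3 and all of step 5 and all of step 6 and value of joint bin_lid below 0.08 rad and linear speed of each of cap, fresh below 0.02 m/s); the robot touches nothing.
It fails at once if one of the bystanders (kettlebell, dumbbells, roller bar, grip ring, timer, tape roll) is shifted by more than 60 mm (distance of any of kettlebell, dumbbell1, dumbbell2, roller_bar, grip_ring, timer, tape_roll from where it was at the start of the episode above 0.06 m).
It fails at once if the kettlebell is knocked over (angle between kettlebell's own z axis and vertical above 0.5 rad).
Of spent1, spent2, spent3, spent4 only 2 to 4 are there at a start; the rules pass over those that are not, and their reading is None.
At some moment in a run one of spent1, spent2, spent3, spent4 may be knocked a few centimetres aside while the robot is not near it.
It also fails if it takes over 210 s, if anything falls off the work surface, if the arm or the gripper's body presses on something with over 40 N, if the wrist force passes 120 N, or if a joint passes its speed limit or range.

## Working session

There is one attempt and no reset: what is moved stays moved. The work goes in short steps, Python scripts to look and compute and a tool call to move; the robot and the scene stay as the last step left them, time stands still between calls to the robot, and variables do not carry over. Pictures are saved under pics/ and viewed, and the job is handed in when it is done.

Besides the shell and the picture viewer there is one more tool, called as name(argument=value, ...) on one line, values as JSON. play_rows: Moves the arm, as the interface text tells. Its arguments: {"type":"object","properties":{"plan":{"type":"array","items":{"type":"number"}},"hand":{"type":"number"}},"required":["plan"]}

```bash
ls -la; mkdir -p pics
cat > h.py <<'E'
import numpy as np, cv2
from workcell import bot
from scipy.spatial.transform import Rotation as R
def snap(n):
    c=bot.camera(n); return c
def px2w(c,rows,cols,wrist=False):
    K=c['K'];z=c['range_z'][rows,cols]
    x=(cols-K[0,2])/K[0,0];y=(rows-K[1,2])/K[1,1]
    if wrist:
        r=np.hypot(x,y);s=np.where(r>1e-9,np.tan(r)/np.maximum(r,1e-9),1);x=x*s;y=y*s
    P=np.stack([x*z,y*z,z,np.ones_like(z)],-1)
    return (P@c['cam_to_world'].T)[...,:3]
def cloud(c,wrist=False):
    rr,cc=np.mgrid[0:400,0:640]
    return px2w(c,rr,cc,wrist)
def st():
    o=bot.get_obs();print('t',round(o['clock'],2),'tcp',np.round(o['eef_pos'],4),'rotm',np.round(R.from_quat(o['tool_rot']).as_matrix(),3).tolist(),'q',np.round(o['joint_pos'],3),'F',np.round(o['ft_force'],1),'w',round(float(o['grip_width']),4))
    return o
E
python3 - <<'E'
from h import *
st()
for n in ['scene','side','wrist']:
    c=snap(n);cv2.imwrite(f'pics/{n}0.png',c['frame']);np.savez(f'{n}0.npz',**c);print(n,np.round(c['K'],1).tolist(),np.round(c['cam_to_world'],3).tolist())
E
```

```text
total 12
drwxr-xr-x  3 agent agent 4096 Dec  6 22:22 .
drwxr-xr-x 23 root  root  4096 Dec  6 22:22 ..
drwxr-xr-x  2 agent agent 4096 Dec  6 22:22 pics
t 0.0 tcp [0.1948 0.4598 0.2414] rotm [[-0.921, 0.39, -0.001], [0.39, 0.921, -0.002], [0.0, -0.002, -1.0]] q [1.17  0.241 0.004 1.335 0.    1.571] F [ 0.7 -0.7  0.5] w 0.0856
scene [[440.7, 0.0, 314.0], [0.0, 440.7, 198.3], [0.0, 0.0, 1.0]] [[-0.856, 0.389, -0.341, 0.989], [0.517, 0.65, -0.557, 0.6], [0.005, -0.653, -0.757, 0.969], [0.0, 0.0, 0.0, 1.0]]
side [[496.4, 0.0, 319.4], [0.0, 496.4, 190.4], [0.0, 0.0, 1.0]] [[0.798, -0.39, 0.459, -0.006], [-0.602, -0.503, 0.62, -0.852], [-0.012, -0.771, -0.636, 0.942], [0.0, 0.0, 0.0, 1.0]]
wrist [[309.7, 0.0, 315.2], [0.0, 309.7, 200.2], [0.0, 0.0, 1.0]] [[0.39, 0.883, 0.261, 0.128], [0.921, -0.373, -0.113, 0.488], [-0.003, 0.284, -0.959, 0.373], [0.0, 0.0, 0.0, 1.0]]
```

View pics/scene0.png

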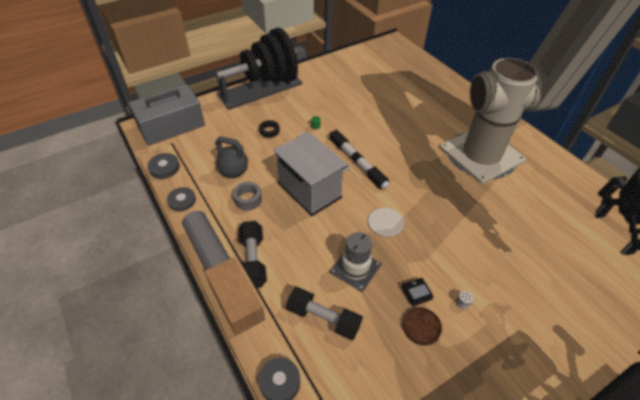

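View pics/side0.png

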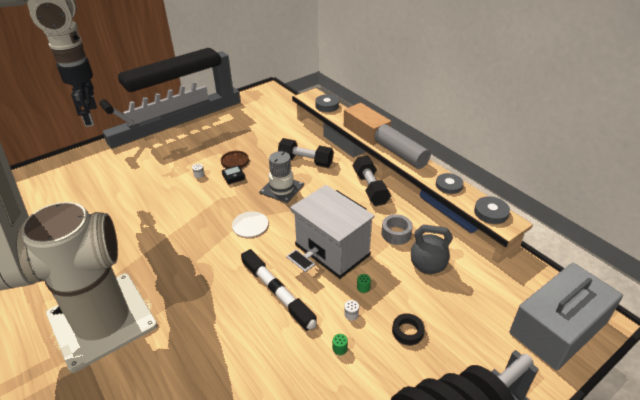

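View pics/wrist0.png

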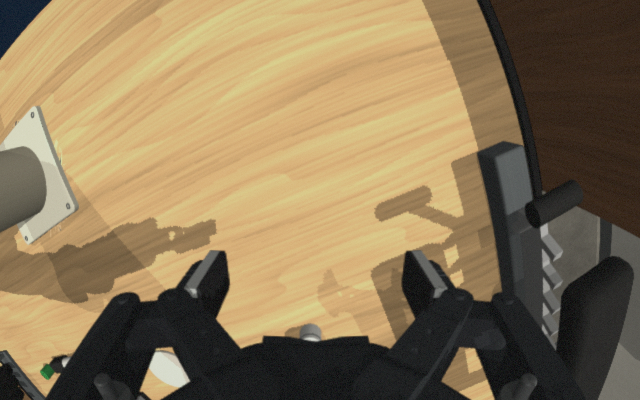

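The side view shows white capsules at (198,171) and (351,309), and green look-alikes at (340,344) and (364,283). The pedal is at (300,258). Next I'll run the networks and build a top-down map.

Run:
```python
from h import *
for n in ['scene','side']:
    c=snap(n);P=cloud(c);np.savez(f'{n}1.npz',**c)
    for q in ['spent1','tub','cap','bin','bin_pedal','bin_lid','coaster','dish','kettlebell','dumbbell1','roller_bar','grip_ring','timer','tape_roll']:
        for d in bot.outline_of(q,n)[:6]:
            m=d['mask'];pt=P[m];pt=pt[np.isfinite(pt).all(1)]
            if len(pt)==0: continue
            b=c['frame'][m].mean(0)
            lo,hi=np.percentile(pt,[3,97],axis=0)
            print(n,q,round(d['p'],2),np.round(d['point']),m.sum(),'lo',np.round(lo,3),'hi',np.round(hi,3),'bgr',np.round(b))
# ortho
S=800
o=np.zeros((600,800,3),np.uint8);hz=np.full((600,800),-1.)
for n in ['scene','side']:
    c=dict(np.load(f'{n}1.npz'));P=cloud(c).reshape(-1,3);f=c['frame'].reshape(-1,3);v=c['range_z'].reshape(-1)>0
    u=(400-(P[:,1])*600).astype(int);w=(560-P[:,0]*600).astype(int)
    ok=v&(u>=1)&(u<799)&(w>=1)&(w<599)&(P[:,2]<.4)
    for i in np.where(ok)[0][np.argsort(P[ok,2])]:
        if P[i,2]>hz[w[i],u[i]]:
            o[w[i]-1:w[i]+1,u[i]-1:u[i]+1]=f[i];hz[w[i]-1:w[i]+1,u[i]-1:u[i]+1]=P[i,2]
for k in range(-6,7): cv2.putText(o,f'{k/10}',(400-k*60,595),0,.35,(255,255,255));cv2.line(o,(400-k*60,0),(400-k*60,599),(90,90,90),1)
for k in range(0,10): cv2.putText(o,f'{k/10}',(0,560-k*60),0,.35,(255,255,255));cv2.line(o,(0,560-k*60),(799,560-k*60),(90,90,90),1)
cv2.imwrite('pics/ortho.png',o)
```

```text
scene spent1 0.51 [301. 464.] 242 lo [0.408 0.341 0.001] hi [0.437 0.372 0.037] bgr [116. 124. 135.]
scene spent1 0.41 [125. 316.] 129 lo [ 0.352 -0.432 -0.003] hi [ 0.401 -0.369  0.035] bgr [55. 97. 70.]
scene tub 0.93 [273. 355.] 1067 lo [0.535 0.11  0.002] hi [0.642 0.198 0.059] bgr [84. 92. 98.]
scene cap 0.95 [247. 359.] 727 lo [0.557 0.113 0.066] hi [0.617 0.173 0.119] bgr [79. 84. 89.]
scene bin 0.9 [173. 309.] 4019 lo [ 0.489 -0.22   0.007] hi [ 0.616 -0.063  0.14 ] bgr [101. 105. 112.]
scene bin 0.61 [294. 419.] 624 lo [0.474 0.251 0.005] hi [0.531 0.31  0.024] bgr [59. 62. 66.]
scene bin_lid 0.71 [159. 308.] 2013 lo [ 0.488 -0.226  0.133] hi [ 0.611 -0.066  0.14 ] bgr [129. 133. 141.]
scene coaster 0.93 [223. 388.] 851 lo [0.389 0.02  0.001] hi [0.476 0.11  0.01 ] bgr [149. 163. 177.]
scene dish 0.74 [159. 360.] 828 lo [ 0.35  -0.295  0.007] hi [ 0.383 -0.036  0.035] bgr [66. 71. 78.]
scene dish 0.61 [159. 233.] 1056 lo [ 0.673 -0.363  0.016] hi [ 0.751 -0.289  0.131] bgr [62. 65. 70.]
scene dish 0.59 [324. 425.] 1229 lo [0.503 0.312 0.001] hi [0.586 0.392 0.012] bgr [35. 5
[... 2968 characters left out ...]
26 -0.197  0.045] hi [ 0.486 -0.133  0.054] bgr [ 98. 105. 112.]
side roller_bar 0.71 [291. 281.] 1588 lo [ 0.342 -0.314  0.002] hi [ 0.379 -0.051  0.038] bgr [ 95. 103. 110.]
side roller_bar 0.59 [233. 328.] 5463 lo [ 0.44  -0.234  0.01 ] hi [ 0.608 -0.08   0.142] bgr [135. 140. 146.]
side grip_ring 0.75 [325. 410.] 637 lo [ 0.496 -0.479  0.005] hi [ 0.558 -0.418  0.026] bgr [36. 40. 44.]
side grip_ring 0.48 [167. 280.] 486 lo [0.557 0.108 0.075] hi [0.611 0.162 0.121] bgr [ 95. 100. 103.]
side timer 0.78 [173. 230.] 289 lo [0.469 0.244 0.006] hi [0.525 0.297 0.028] bgr [71. 75. 76.]
side tape_roll 0.94 [225. 396.] 661 lo [ 0.683 -0.248  0.007] hi [ 0.753 -0.177  0.042] bgr [101. 104. 110.]
```

View pics/ortho.png

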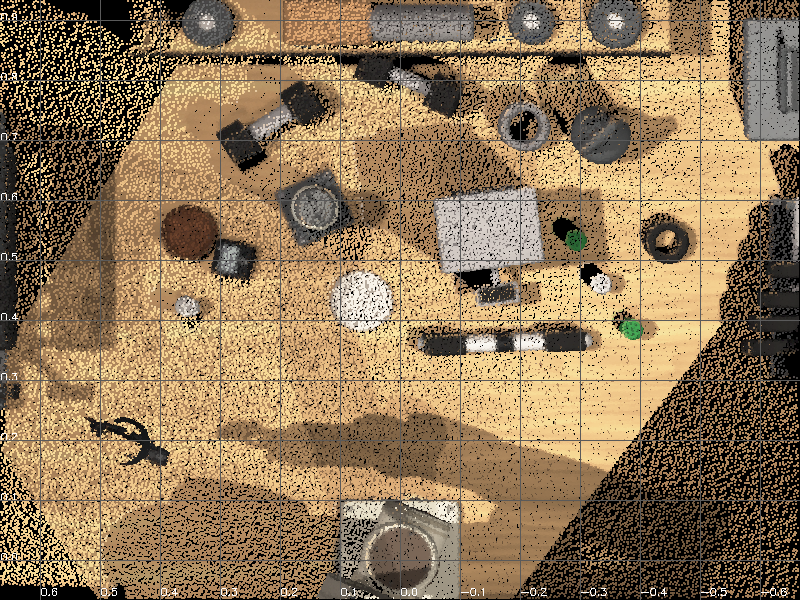

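Run:
```python
from h import *
print('nose',bot.nose_length)
for n in ['scene','side']:
    c=dict(np.load(f'{n}1.npz'));P=cloud(c);v=c['range_z']>0
    # table planes
    m=v&(abs(P[...,2])<.015)&(P[...,0]>.25)&(P[...,0]<.7)&(abs(P[...,1])<.45)
    A=np.c_[P[m][:,:2],np.ones(m.sum())];k=np.linalg.lstsq(A,P[m][:,2],rcond=None)[0]
    r=P[m][:,2]-A@k
    A2=A[abs(r)<.004];k=np.linalg.lstsq(A2,P[m][abs(r)<.004][:,2],rcond=None)[0]
    print(n,'table z=',np.round(k,4))
    def rect(name,box,zl,zh):
        m=v&(P[...,0]>box[0])&(P[...,0]<box[1])&(P[...,1]>box[2])&(P[...,1]<box[3])&(P[...,2]>zl)&(P[...,2]<zh)
        q=P[m];print(name,m.sum(),cv2.minAreaRect((q[:,:2]*1000).astype(np.float32)),'z',np.round(np.median(q[:,2]),4)); return q
    rect('lid',(.45,.65,-.27,-.03),.125,.155)
    rect('pad',(.41,.465,-.23,-.10),.035,.065)
    q=rect('captop',(.53,.65,.08,.20),.11,.13); 
    rect('coaster',(.36,.5,-.02,.14),.006,.02)
    for nm,b in dict(A=(.39,.46,.32,.39),B=(.43,.49,-.37,-.31),G1=(.35,.42,-.43,-.36),G2=(.5,.56,-.33,-.27)).items():
        rect(nm,b,.03,.05)
    rect('clamp',(.51,.67,.06,.22),.003,.012)
    rect('dish',(.48,.61,.28,.42),.007,.02)
```

```text
nose 0.011
scene table z= [-0.0003  0.0008 -0.0006]
lid 2156 ((553.6100463867188, -146.2445831298828), (133.31324768066406, 171.21719360351562), 7.879631519317627) z 0.1367
pad 24 ((434.37078857421875, -131.73538208007812), (23.866281509399414, 9.474169731140137), 15.968365669250488) z 0.0462
captop 446 ((588.1392822265625, 142.7016143798828), (59.588836669921875, 60.30021667480469), 42.23979568481445) z 0.1157
coaster 427 ((431.7372741699219, 65.3707504272461), (97.55359649658203, 94.61955261230469), 17.943239212036133) z 0.0073
A 135 ((422.10015869140625, 356.2471618652344), (31.733070373535156, 32.73127365112305), 87.34988403320312) z 0.0334
B 10 ((462.4490051269531, -344.86663818359375), (17.78580093383789, 10.056970596313477), 14.005842208862305) z 0.0329
G1 49 ((385.3876953125, -384.9692687988281), (31.002941131591797, 26.74355697631836), 58.162559509277344) z 0.0331
G2 0 ((0.0, 0.0), (0.0, 0.0), 0.0) z nan
clamp 564 ((591.4662475585938, 146.92808532714844), (157.15078735351562, 139.04193115234375), 0.6853027939796448) z 0.0053
dish 536 ((530.51513671875, 339.5252685546875), (1
[... 559 characters left out ...]
), 89.58503723144531) z 0.0087
A 69 ((420.8008728027344, 351.3023681640625), (36.0560417175293, 30.90866470336914), 83.34814453125) z 0.0356
B 150 ((460.1078796386719, -336.4008483886719), (34.79676818847656, 30.596271514892578), 38.37930679321289) z 0.0353
G1 175 ((383.3287353515625, -388.67926025390625), (30.83412742614746, 31.911882400512695), 5.870035171508789) z 0.0352
G2 132 ((532.4334106445312, -293.589111328125), (32.481605529785156, 31.43404769897461), 66.72586822509766) z 0.0349
clamp 614 ((590.0685424804688, 139.73110961914062), (158.37451171875, 158.0115509033203), 0.2722022831439972) z 0.0059
dish 333 ((539.4329833984375, 348.0167236328125), (135.04913330078125, 120.18569946289062), 82.86278533935547) z 0.0095
  return _methods._mean(a, axis=axis, dtype=dtype,
  ret = ret.dtype.type(ret / rcount)
```

Anything that could be taken for a spent capsule, by pixel:
- **White, spent:** side (351,309), at about (0.460,-0.340), and side (198,171), at about (0.422,0.355).
- **Green, not meant:** side (340,344) and (364,283).

I'll check these in a close crop and work out the first move, to the pedal.

```bash
cat >> h.py <<'E'
def go(x,y,z,psi=None,step=55,src=None):
    """prints turn rows (about tool z), then straight shift in current tool axes AFTER turning"""
    o=bot.get_obs();p=np.array(o['eef_pos']);M=R.from_quat(o['tool_rot']).as_matrix()
    cur=np.arctan2(M[1,0],M[0,0])
    if psi is not None:
        d=(psi-cur+np.pi)%(2*np.pi)-np.pi
        n=int(np.ceil(abs(d)/.17));print('turn total tool-z',round(-d,3),'rows',n,'each',round(-d/max(n,1),4))
        M=R.from_rotvec([0,0,d]).as_matrix()@M
    s=M.T@(np.array([x,y,z])-p)*1000
    n=int(np.ceil(np.linalg.norm(s)/step));print('shift total mm',np.round(s,1),'rows',n,'each',np.round(s/max(n,1),2))
E
python3 - <<'E'
from h import *
c=dict(np.load('side1.npz'));f=c['frame']
a=cv2.resize(f[240:370,270:430],None,fx=4,fy=4,interpolation=2);b=cv2.resize(f[140:200,160:260],None,fx=4,fy=4,interpolation=2)
im=np.zeros((a.shape[0],800,3),np.uint8);im=np.zeros((520,800,3),np.uint8);im[:,:640]=a[:520];im[:160,640:]=b[:160,80:240]
cv2.imwrite('pics/crop1.png',im)
go(.443,-.163,.15,2.6)
E
```

```text
turn total tool-z 0.141 rows 1 each 0.1408
shift total mm [-533.8 -406.4   92.3] rows 13 each [-41.06 -31.26   7.1 ]
```

View pics/crop1.png

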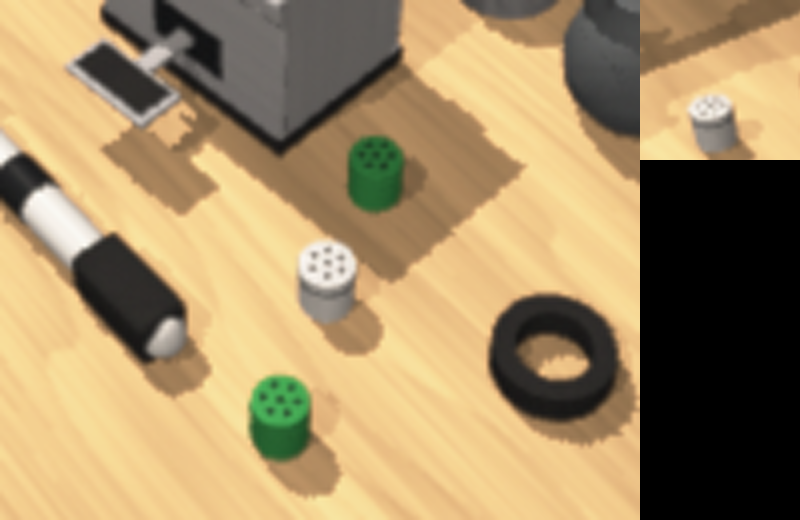

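The crop shows two white perforated spent capsules, at crop (327,280) and (712,122), and two green ones at (377,172) and (281,415), which I'll leave alone. Now moving to above the pedal with the hand shut.

play_rows(plan=[0,0,0,0,0,0.141,-41,-31.3,7,0,0,0,-41,-31.3,7,0,0,0,-41,-31.3,7,0,0,0,-41,-31.3,7,0,0,0,-41,-31.3,7,0,0,0,-41,-31.3,7,0,0,0,-41,-31.3,7,0,0,0,-41,-31.3,7,0,0,0,-41,-31.3,7,0,0,0,-41,-31.3,7,0,0,0,-41,-31.3,7,0,0,0,-41,-31.3,7,0,0,0,-41,-31.3,7,0,0,0,0,0,0,0,0,0], hand=0)

```text
clock: 3.52
eef_pos: [0.4428, -0.166, 0.1507]
tool_rot: [0.27, 0.963, -0.0, 0.0]
ft_force: [0.1, 0.8, 1.2]
grip_width: -0.0001
```

Run:
```python
from h import *
st();go(.443,-.163,.075,2.6)
c=snap('wrist');cv2.imwrite('pics/w2.png',c['frame']);c=snap('side');cv2.imwrite('pics/s2.png',c['frame'])
```

```text
t 3.52 tcp [ 0.4428 -0.166   0.1507] rotm [[-0.854, 0.52, 0.0], [0.52, 0.854, -0.001], [-0.0, -0.0, -1.0]] q [-0.358  0.25  -0.231  1.089 -0.     0.188] F [0.1 0.8 1.2] w -0.0001
turn total tool-z -0.005 rows 1 each -0.0051
shift total mm [ 1.4  2.7 75.7] rows 2 each [ 0.72  1.36 37.83]
```

View pics/w2.png

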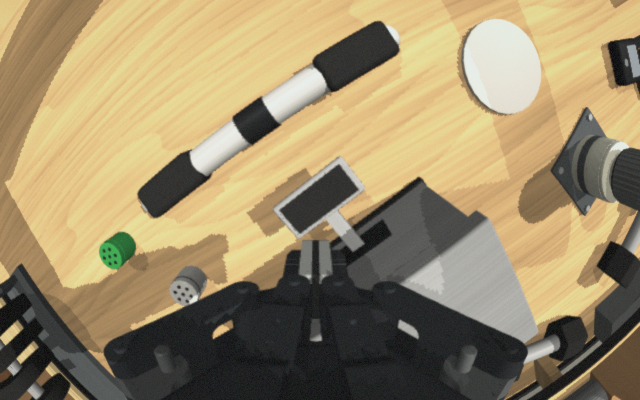

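View pics/s2.png

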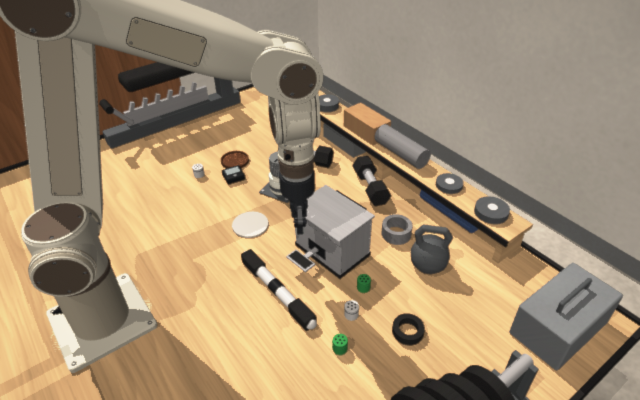

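The wrist view shows the shut fingers at (315,255) over the pad side, with the pad at (320,197) and white and green capsules to the left. I'll press down gently.

play_rows(plan=[0.7,1.4,38,0,0,0,0.7,1.3,38,0,0,0,0,0,4,0,0,0,0,0,4,0,0,0,0,0,4,0,0,0,0,0,3,0,0,0])

```text
clock: 4.38
eef_pos: [0.4407, -0.1599, 0.062]
tool_rot: [0.267, 0.964, -0.001, -0.001]
ft_force: [-11.6, -0.6, 10.2]
grip_width: 0.0001
```

Run:
```python
from h import *
st()
c=snap('side');cv2.imwrite('pics/s3.png',cv2.resize(c['frame'][150:350,230:430],None,fx=3,fy=3,interpolation=2));c=snap('wrist');cv2.imwrite('pics/w3.png',c['frame']);st()
```

```text
t 4.38 tcp [ 0.4407 -0.1599  0.062 ] rotm [[-0.857, 0.515, -0.002], [0.515, 0.857, -0.001], [0.001, -0.001, -1.0]] q [-0.347  0.346 -0.364  0.863 -0.001  0.194] F [-11.6  -0.6  10.2] w 0.0001
t 4.47 tcp [ 0.4402 -0.16    0.0613] rotm [[-0.857, 0.515, -0.003], [0.515, 0.857, -0.001], [0.002, -0.002, -1.0]] q [-0.348  0.347 -0.365  0.862 -0.002  0.194] F [-6.9 -0.7 -1. ] w -0.0002
```

View pics/s3.png

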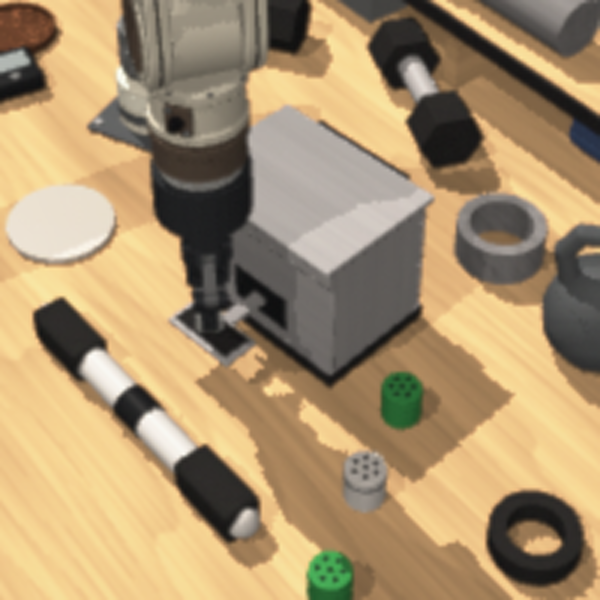

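View pics/w3.png

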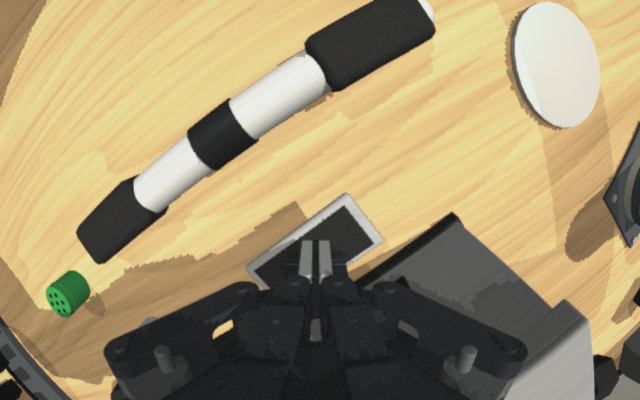

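The shut fingers are over the pad, but a steady -x force suggests the rotated gripper body's corner is touching the lid edge. I'll back off 10 mm, square the tool to the bin, then press.

play_rows(plan=[8,-6,-8,0,0,0,0,0,0,0,0,-0.168,0,0,0,0,0,-0.168,0,0,0,0,0,-0.168,0,0,0,0,0,-0.168,0,0,0,0,0,0,0,0,0,0,0,0])

```text
clock: 5.35
eef_pos: [0.4327, -0.1613, 0.0692]
tool_rot: [-0.064, 0.998, -0.0, 0.001]
ft_force: [-0.2, -0.2, -0.6]
grip_width: -0.0003
```

Run:
```python
from h import *
st();go(.436,-.163,.05)
```

```text
t 5.35 tcp [ 0.4327 -0.1613  0.0692] rotm [[-0.992, -0.128, 0.002], [-0.128, 0.992, -0.001], [-0.002, -0.001, -1.0]] q [-0.357  0.322 -0.376  0.871  0.    -0.485] F [-0.2 -0.2 -0.6] w -0.0003
shift total mm [-3.  -2.1 19.2] rows 1 each [-3.02 -2.09 19.22]
```

play_rows(plan=[-3,-2,5,0,0,0,0,0,4,0,0,0,0,0,3,0,0,0,0,0,3,0,0,0,0,0,3,0,0,0,0,0,3,0,0,0])

```text
clock: 6.1
eef_pos: [0.4361, -0.1628, 0.0486]
tool_rot: [-0.065, 0.998, -0.0, 0.001]
ft_force: [-2.2, 0.1, 12.6]
grip_width: 0.0001
```

play_rows(plan=[0,0,3,0,0,0,0,0,3,0,0,0,0,0,3,0,0,0,0,0,3,0,0,0,0,0,2,0,0,0])

```text
clock: 6.72
eef_pos: [0.4366, -0.163, 0.036]
tool_rot: [-0.065, 0.998, -0.0, 0.001]
ft_force: [-8.8, 3.4, 37.4]
grip_width: 0.0002
```

Run:
```python
from h import *
c=snap('side');st();cv2.imwrite('pics/s4.png',cv2.resize(c['frame'][150:350,230:430],None,fx=3,fy=3,interpolation=2))
```

```text
t 6.78 tcp [ 0.4366 -0.163   0.0362] rotm [[-0.992, -0.13, 0.003], [-0.13, 0.992, -0.001], [-0.003, -0.001, -1.0]] q [-0.358  0.375 -0.405  0.788  0.    -0.488] F [-6.4  2.7 28. ] w 0.0002
```

View pics/s4.png

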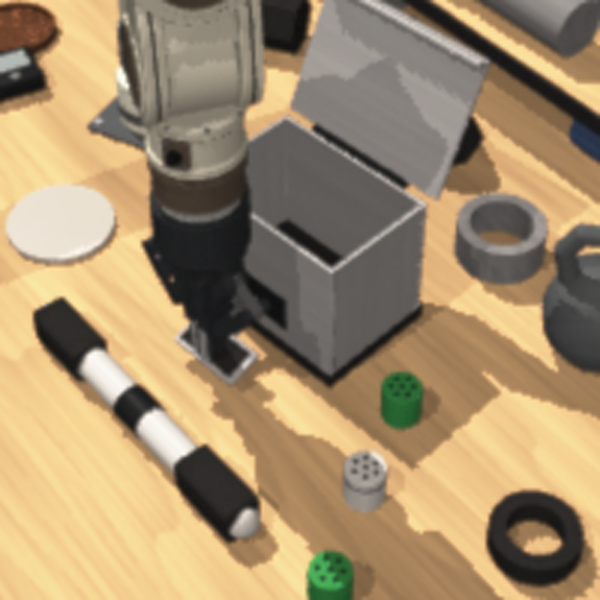

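The lid is fully open in the picture and the pedal is at its stop, with about 30 N showing. I'll lift away and go over the nearer spent capsule.

Run:
```python
from h import *
go(.460,-.338,.18,3.70)
```

```text
turn total tool-z -0.428 rows 3 each -0.1428
shift total mm [  72.4 -161.  -143.8] rows 5 each [ 14.48 -32.2  -28.77]
```

play_rows(plan=[0,0,-48,0,0,0,0,0,-48,0,0,0,0,0,-48,0,0,0,0,0,0,0,0,-0.143,0,0,0,0,0,-0.143,0,0,0,0,0,-0.143,18,-40,0,0,0,0,18,-40,0,0,0,0,18,-40,0,0,0,0,18,-40,0,0,0,0,0,0,0,0,0,0], hand=75)

```text
clock: 8.15
eef_pos: [0.4586, -0.339, 0.1756]
tool_rot: [-0.274, 0.962, 0.0, -0.001]
ft_force: [-0.8, -0.7, -0.1]
grip_width: 0.0642
```

```bash
cat >> h.py <<'E'
def caps(names=('side','wrist'),q='spent1',minp=.2,tag=''):
    for n in names:
        c=snap(n);P=cloud(c,n=='wrist');np.savez(f'{n}L.npz',**c)
        if tag: cv2.imwrite(f'pics/{n}_{tag}.png',c['frame'])
        for d in bot.outline_of(q,n):
            if d['p']<minp: continue
            m=d['mask']&(c['range_z']>0);pt=P[m]
            if len(pt)<15: continue
            hi=np.percentile(pt[:,2],95);tp=pt[pt[:,2]>hi-.006]
            (cx,cy),rad=cv2.minEnclosingCircle((tp[:,:2]*1000).astype(np.float32))
            print(n,q,round(d['p'],2),np.round(d['point']),m.sum(),'top z',round(hi,4),'ctr',round(cx,1),round(cy,1),'rad',round(rad,1),'bgr',np.round(c['frame'][m].mean(0)))
E
python3 - <<'E'
from h import *
st()
caps(('side','wrist','scene'),tag='5')
E
```

```text
t 8.15 tcp [ 0.4586 -0.339   0.1756] rotm [[-0.85, -0.527, -0.002], [-0.527, 0.85, 0.0], [0.001, 0.001, -1.0]] q [-6.360e-01  4.160e-01  7.700e-02  1.234e+00 -1.000e-03 -1.191e+00] F [-0.8 -0.7 -0.1] w 0.0642
side spent1 0.72 [284. 363.] 235 top z 0.0374 ctr 533.6 -294.3 rad 17.7 bgr [47. 91. 45.]
side spent1 0.67 [344. 340.] 268 top z 0.0376 ctr 383.8 -389.6 rad 16.5 bgr [ 66. 129.  61.]
side spent1 0.66 [170. 198.] 127 top z 0.0377 ctr 419.2 353.1 rad 18.4 bgr [149. 159. 167.]
side spent1 0.48 [309. 349.] 219 top z 0.0378 ctr 460.1 -338.8 rad 16.8 bgr [165. 173. 181.]
wrist spent1 0.87 [266. 314.] 1040 top z 0.0346 ctr 530.8 -293.2 rad 16.5 bgr [47. 88. 41.]
wrist spent1 0.76 [185. 317.] 1105 top z 0.0348 ctr 458.5 -334.6 rad 16.6 bgr [183. 191. 191.]
wrist spent1 0.71 [ 92. 310.] 1034 top z 0.035 ctr 382.7 -386.9 rad 16.2 bgr [ 83. 156.  70.]
wrist spent1 0.7 [348. 604.] 253 top z 0.034 ctr 419.9 352.5 rad 16.6 bgr [107. 116. 120.]
scene spent1 0.7 [243. 252.] 1124 top z 0.0583 ctr 799.8 -15.3 rad 86.3 bgr [49. 53. 59.]
scene spent1 0.68 [324. 422.] 1232 top z 0.0113 ctr 544.2 352.6 rad 46.1 bgr [40. 58. 91.]
scene spent1 0.57 [298. 461.] 234 top z 0.0354 ctr 420.2 355.6 rad 16.9 bgr [118. 127. 137.]
scene spent1 0.54 [123. 317.] 112 top z 0.0357 ctr 385.0 -385.3 rad 18.5 bgr [52. 95. 61.]
```

View pics/wrist_5.png

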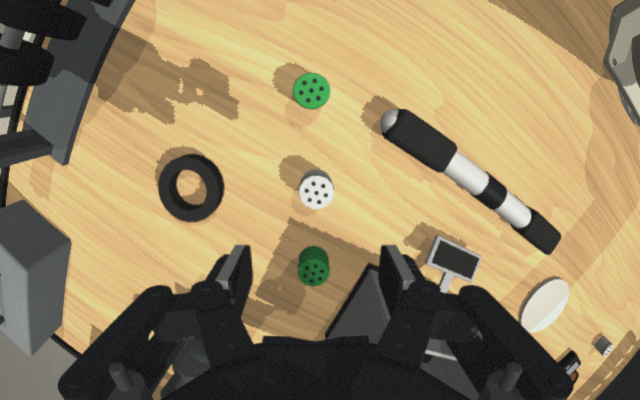

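View pics/scene_5.png

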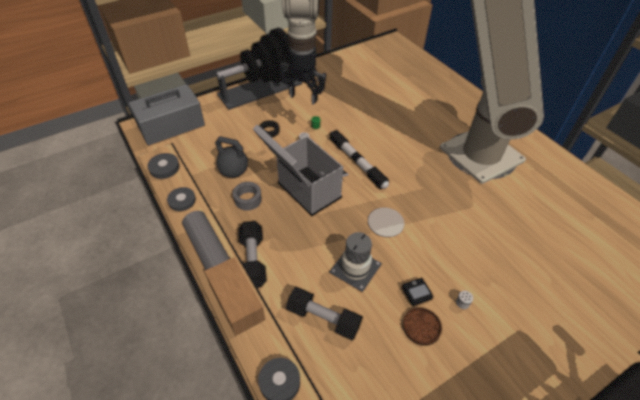

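The wrist view shows the white capsule at (317,190), between the two green ones at (312,90) and (313,267). The fix agrees at (0.459,-0.337), so I'll go down and grip.

play_rows(plan=[-1,2,50,0,0,0,0,0,50,0,0,0,0,0,40,0,0,0,0,0,17,0,0,0,0,0,0,0,0,0,0,0,0,0,0,0])

```text
clock: 9.2
eef_pos: [0.4604, -0.3351, 0.0222]
tool_rot: [-0.276, 0.961, -0.001, 0.001]
ft_force: [-0.3, 0.8, 0.4]
grip_width: 0.0644
```

play_rows(plan=[0,0,0,0,0,0,0,0,0,0,0,0,0,0,0,0,0,0,0,0,0,0,0,0], hand=0)

```text
clock: 9.7
eef_pos: [0.4601, -0.3351, 0.022]
tool_rot: [-0.276, 0.961, -0.001, 0.001]
ft_force: [0.1, 0.6, 6.0]
grip_width: 0.0311
```

play_rows(plan=[0,0,-50,0,0,0,0,0,-50,0,0,0,0,0,-50,0,0,0,0,0,-40,0,0,0,0,0,-40,0,0,0,0,0,0,0,0,0])

```text
clock: 10.45
eef_pos: [0.4606, -0.3355, 0.2547]
tool_rot: [-0.276, 0.961, -0.003, 0.003]
ft_force: [-0.2, -0.4, -1.1]
grip_width: 0.0312
```

Run:
```python
from h import *
st();caps(('wrist',),tag='6')
go(.550,-.150,.248,3.27)
```

```text
t 10.45 tcp [ 0.4606 -0.3355  0.2547] rotm [[-0.848, -0.53, 0.007], [-0.53, 0.848, -0.005], [-0.003, -0.008, -1.0]] q [-0.63   0.37   0.217  1.409  0.    -1.189] F [-0.2 -0.4 -1.1] w 0.0312
wrist spent1 0.92 [ 95. 314.] 643 top z 0.0351 ctr 382.8 -387.4 rad 16.5 bgr [ 82. 154.  71.]
wrist spent1 0.89 [264. 315.] 4784 top z 0.2672 ctr 459.2 -336.2 rad 16.4 bgr [133. 139. 140.]
wrist spent1 0.69 [327. 585.] 216 top z 0.0338 ctr 421.4 353.5 rad 17.7 bgr [110. 118. 120.]
turn total tool-z 0.431 rows 3 each 0.1436
shift total mm [-113.9  171.1    2.3] rows 4 each [-28.48  42.77   0.58]
```

View pics/wrist_6.png

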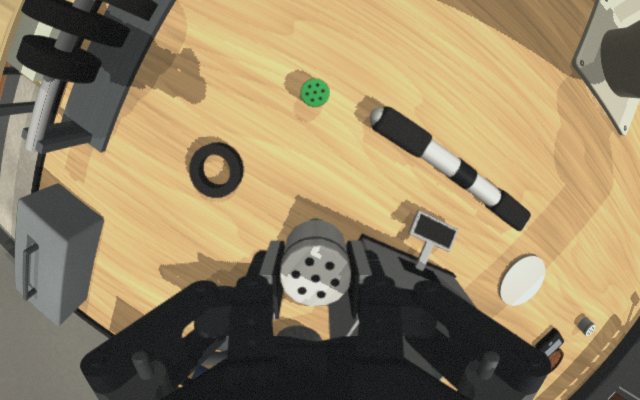

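The capsule is held at (315,275). Now to over the bin.

play_rows(plan=[0,0,0,0,0,0.144,0,0,0,0,0,0.144,0,0,0,0,0,0.143,-27,43,0,0,0,0,-27,43,0,0,0,0,-27,43,0,0,0,0,-27,42,0,0,0,0,0,0,0,0,0,0])

```text
clock: 11.55
eef_pos: [0.5444, -0.1474, 0.2479]
tool_rot: [-0.067, 0.998, 0.001, -0.002]
ft_force: [0.1, -0.0, -1.0]
grip_width: 0.0313
```

Run:
```python
from h import *
st();c=snap('wrist');P=cloud(c,True);cv2.imwrite('pics/w7.png',c['frame'])
go(.546,-.150,.14)
```

```text
t 11.55 tcp [ 0.5444 -0.1474  0.2479] rotm [[-0.991, -0.133, -0.004], [-0.133, 0.991, 0.002], [0.004, 0.002, -1.0]] q [-2.650e-01  3.700e-01  1.990e-01  1.404e+00  1.000e-03 -3.990e-01] F [ 0.1 -0.  -1. ] w 0.0313
shift total mm [ -2.5  -1.3 108.2] rows 2 each [-1.23 -0.65 54.08]
```

View pics/w7.png

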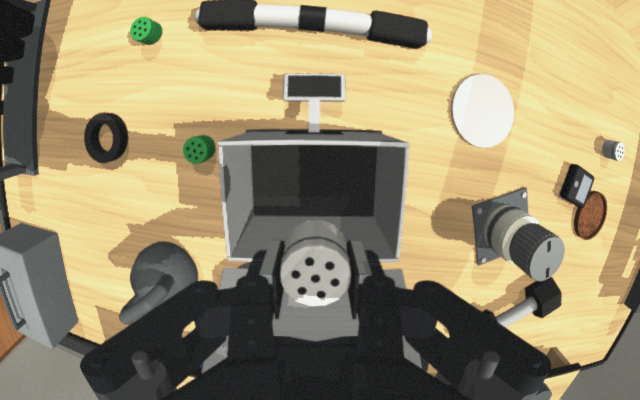

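The capsule is above the open bin, whose mouth runs from (220,140) to (408,260). Lowering and releasing.

play_rows(plan=[0,-1,40,0,0,0,0,0,40,0,0,0,0,0,25,0,0,0,0,0,0,0,0,0])

```text
clock: 12.1
eef_pos: [0.5413, -0.1525, 0.142]
tool_rot: [-0.063, 0.998, 0.001, -0.004]
ft_force: [0.2, 0.6, 0.3]
grip_width: 0.0312
```

play_rows(plan=[0,0,0,0,0,0,0,0,0,0,0,0,0,0,0,0,0,0,0,0,0,0,0,0,0,0,-50,0,0,0,0,0,-50,0,0,0,0,0,-20,0,0,0,0,0,0,0,0,0], hand=75)

```text
clock: 13.1
eef_pos: [0.5456, -0.1521, 0.2676]
tool_rot: [-0.064, 0.998, -0.001, 0.002]
ft_force: [0.6, 0.5, -0.2]
grip_width: 0.0641
```

Run:
```python
from h import *
st();caps(('wrist','side'),tag='8')
go(.421,.354,.24,2.6)
```

```text
t 13.1 tcp [ 0.5456 -0.1521  0.2676] rotm [[-0.992, -0.128, 0.005], [-0.128, 0.992, -0.001], [-0.005, -0.002, -1.0]] q [-0.272  0.363  0.239  1.442 -0.    -0.4  ] F [ 0.6  0.5 -0.2] w 0.0641
wrist spent1 0.94 [ 31. 157.] 625 top z 0.0351 ctr 383.2 -386.7 rad 16.9 bgr [ 77. 146.  67.]
wrist spent1 0.89 [146. 608.] 340 top z 0.0344 ctr 420.2 353.8 rad 17.3 bgr [140. 147. 147.]
wrist spent1 0.74 [164. 312.] 642 top z 0.0389 ctr 544.0 -155.5 rad 16.5 bgr [174. 180. 181.]
wrist spent1 0.71 [148. 210.] 628 top z 0.035 ctr 531.4 -292.1 rad 16.5 bgr [ 58. 108.  50.]
side spent1 0.78 [346. 338.] 294 top z 0.0372 ctr 384.2 -388.7 rad 17.3 bgr [ 70. 132.  69.]
side spent1 0.47 [168. 201.] 140 top z 0.039 ctr 420.0 354.2 rad 17.3 bgr [150. 161. 170.]
turn total tool-z 0.67 rows 4 each 0.1675
shift total mm [365.6 370.   25.1] rows 10 each [36.56 37.    2.51]
```

View pics/wrist_8.png

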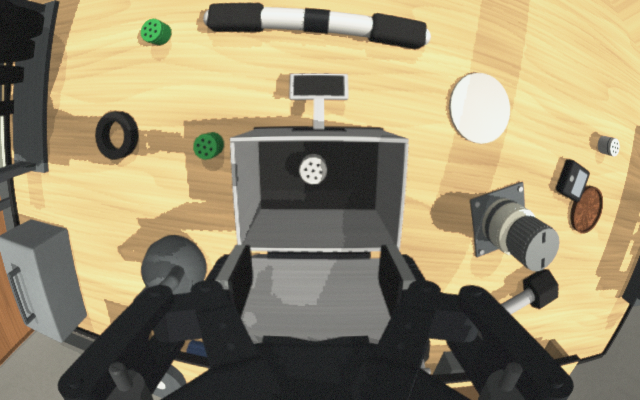

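View pics/side_8.png

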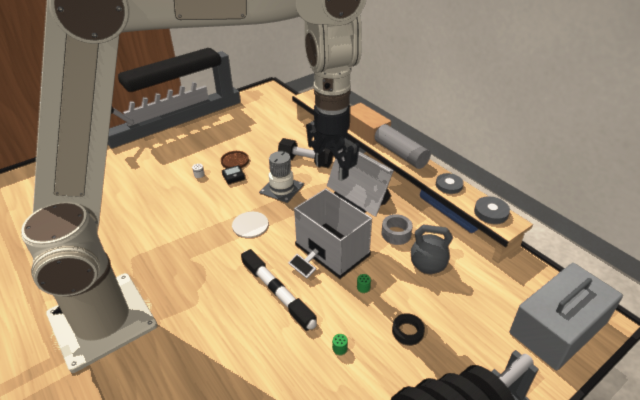

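Capsule one is in the bin at (313,170). Going to the other white capsule at (0.420,0.354).

play_rows(plan=[0,0,0,0,0,0.168,0,0,0,0,0,0.168,0,0,0,0,0,0.167,0,0,0,0,0,0.167,36.5,37,3,0,0,0,36.5,37,3,0,0,0,36.5,37,3,0,0,0,36.5,37,3,0,0,0,36.5,37,3,0,0,0,36.5,37,3,0,0,0,36.5,37,3,0,0,0,36.5,37,3,0,0,0,36.5,37,3,0,0,0,36.5,37,3,0,0,0,0,0,0,0,0,0,0,0,0,0,0,0])

```text
clock: 15.3
eef_pos: [0.4219, 0.3528, 0.234]
tool_rot: [0.267, 0.964, -0.001, -0.001]
ft_force: [0.2, 0.0, 0.2]
grip_width: 0.0639
```

Run:
```python
from h import *
st();caps(('wrist','side'),tag='9')
go(.421,.354,.02)
```

```text
t 15.3 tcp [0.4219 0.3528 0.234 ] rotm [[-0.857, 0.515, -0.002], [0.515, 0.857, -0.002], [0.001, -0.003, -1.0]] q [ 0.697  0.346  0.128  1.356 -0.     1.238] F [0.2 0.  0.2] w 0.0639
wrist spent1 0.97 [173. 317.] 801 top z 0.0349 ctr 420.1 355.4 rad 16.9 bgr [181. 190. 192.]
wrist spent1 0.7 [332.  31.] 195 top z 0.0348 ctr 382.9 -384.7 rad 16.1 bgr [ 57. 108.  55.]
wrist spent1 0.56 [372.  58.] 112 top z 0.0229 ctr 448.7 -88.4 rad 397.0 bgr [43. 50. 56.]
side spent1 0.87 [342. 341.] 287 top z 0.0376 ctr 383.7 -388.2 rad 16.9 bgr [ 69. 131.  66.]
side spent1 0.76 [283. 363.] 218 top z 0.0383 ctr 532.6 -294.0 rad 16.9 bgr [49. 96. 45.]
side spent1 0.66 [184. 281.] 758 top z 0.0608 ctr 584.0 136.1 rad 35.0 bgr [ 95. 104. 108.]
side spent1 0.33 [181. 357.] 2802 top z 0.2481 ctr 657.5 -138.2 rad 82.9 bgr [145. 150. 156.]
shift total mm [  2.7   0.7 215.3] rows 4 each [ 0.66  0.17 53.83]
```

View pics/wrist_9.png

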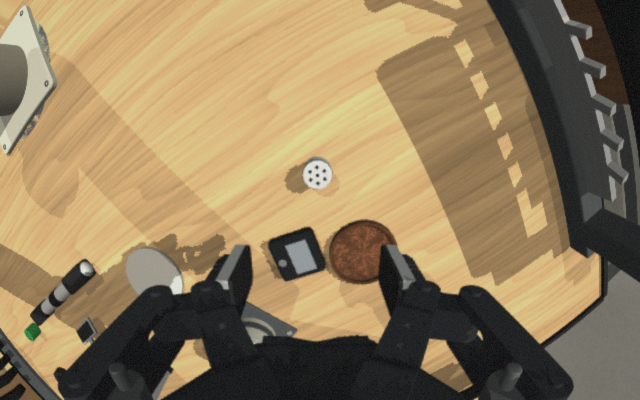

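The white capsule at (317,173) stands alone, so I'll grip it.

play_rows(plan=[2,1,55,0,0,0,0,0,55,0,0,0,0,0,55,0,0,0,0,0,35,0,0,0,0,0,12,0,0,0,0,0,0,0,0,0])

```text
clock: 16.25
eef_pos: [0.4217, 0.3548, 0.0235]
tool_rot: [0.268, 0.963, -0.0, -0.0]
ft_force: [0.4, -0.1, 0.2]
grip_width: 0.064
```

play_rows(plan=[0,0,0,0,0,0,0,0,0,0,0,0,0,0,0,0,0,0,0,0,0,0,0,0,0,0,-50,0,0,0,0,0,-50,0,0,0,0,0,-50,0,0,0,0,0,-50,0,0,0,0,0,-35,0,0,0,0,0,0,0,0,0], hand=0)

```text
clock: 17.5
eef_pos: [0.4227, 0.3566, 0.2627]
tool_rot: [0.267, 0.964, 0.004, 0.002]
ft_force: [0.1, 0.8, -0.6]
grip_width: 0.0307
```

Run:
```python
from h import *
st();caps(('wrist','scene'),tag='10')
go(.545,-.150,.25,3.27)
```

```text
t 17.5 tcp [0.4227 0.3566 0.2627] rotm [[-0.857, 0.515, 0.007], [0.515, 0.857, 0.006], [-0.003, 0.008, -1.0]] q [0.701 0.333 0.184 1.413 0.    1.242] F [ 0.1  0.8 -0.6] w 0.0307
wrist spent1 0.86 [259. 315.] 4676 top z 0.2718 ctr 420.8 357.7 rad 16.7 bgr [143. 150. 151.]
scene spent1 0.57 [245. 489.] 173 top z 0.2681 ctr 423.4 353.9 rad 14.7 bgr [ 82.  91. 101.]
scene spent1 0.49 [180. 308.] 40 top z 0.0391 ctr 540.5 -155.1 rad 14.1 bgr [117. 121. 129.]
turn total tool-z -0.67 rows 4 each -0.1675
shift total mm [ -58.8 -516.5    8.2] rows 10 each [ -5.88 -51.65   0.82]
```

View pics/wrist_10.png

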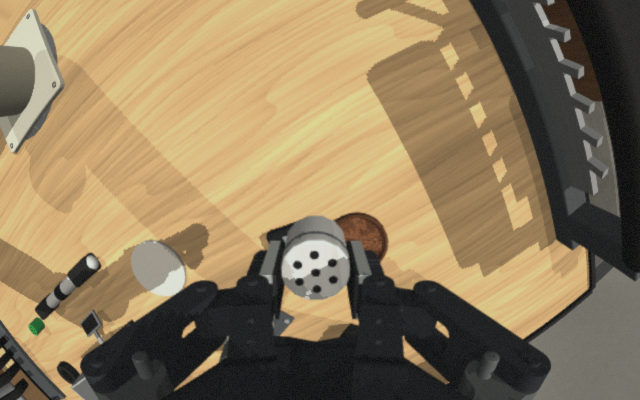

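play_rows(plan=[0,0,0,0,0,-0.168,0,0,0,0,0,-0.168,0,0,0,0,0,-0.167,0,0,0,0,0,-0.167,-6,-50,0.5,0,0,0,-6,-50,0.5,0,0,0,-6,-50,0.5,0,0,0,-6,-50,0.5,0,0,0,-6,-50,0.5,0,0,0,-6,-50,0.5,0,0,0,-6,-50,0.5,0,0,0,-6,-50,0.5,0,0,0,-6,-50,0.5,0,0,0,-6,-50,0.5,0,0,0,0,0,0,0,0,0,0,0,0,0,0,0])

```text
clock: 19.7
eef_pos: [0.5438, -0.1327, 0.2518]
tool_rot: [-0.064, 0.998, 0.001, -0.002]
ft_force: [0.2, 0.3, -0.1]
grip_width: 0.0313
```

Run:
```python
from h import *
st()
go(.545,-.133,.14)
```

```text
t 19.7 tcp [ 0.5438 -0.1327  0.2518] rotm [[-0.992, -0.127, -0.003], [-0.127, 0.992, 0.001], [0.003, 0.002, -1.0]] q [-0.24   0.36   0.194  1.408  0.    -0.367] F [ 0.2  0.3 -0.1] w 0.0313
shift total mm [ -1.4  -0.6 111.8] rows 3 each [-0.48 -0.2  37.25]
```

play_rows(plan=[-1,0,40,0,0,0,0,0,40,0,0,0,0,0,30,0,0,0,0,0,0,0,0,0])

```text
clock: 20.2
eef_pos: [0.5431, -0.1307, 0.1406]
tool_rot: [-0.065, 0.998, 0.001, -0.003]
ft_force: [-0.2, 0.6, -0.3]
grip_width: 0.0308
```

play_rows(plan=[0,0,0,0,0,0,0,0,0,0,0,0,0,0,0,0,0,0,0,0,0,0,0,0,0,0,-50,0,0,0,0,0,-50,0,0,0,0,0,-20,0,0,0,0,0,0,0,0,0], hand=75)

```text
clock: 21.2
eef_pos: [0.5468, -0.1332, 0.2655]
tool_rot: [-0.064, 0.998, -0.001, 0.002]
ft_force: [-1.2, 0.1, 0.0]
grip_width: 0.0641
```

Run:
```python
from h import *
st();caps(('wrist','side','scene'),tag='11')
```

```text
t 21.2 tcp [ 0.5468 -0.1332  0.2655] rotm [[-0.992, -0.128, 0.005], [-0.128, 0.992, -0.001], [-0.005, -0.002, -1.0]] q [-0.239  0.356  0.224  1.434 -0.    -0.367] F [-1.2  0.1  0. ] w 0.0641
wrist spent1 0.97 [144. 197.] 661 top z 0.0349 ctr 531.2 -291.8 rad 16.8 bgr [ 58. 107.  52.]
wrist spent1 0.88 [178. 333.] 756 top z 0.037 ctr 554.2 -115.3 rad 19.5 bgr [131. 137. 138.]
wrist spent1 0.73 [ 31. 143.] 608 top z 0.0351 ctr 382.8 -386.7 rad 16.7 bgr [ 76. 145.  67.]
wrist spent1 0.65 [165. 297.] 603 top z 0.0391 ctr 543.8 -155.5 rad 16.4 bgr [182. 189. 190.]
side spent1 0.79 [344. 339.] 290 top z 0.0375 ctr 384.2 -389.0 rad 16.9 bgr [ 69. 132.  68.]
side spent1 0.67 [284. 363.] 237 top z 0.0372 ctr 533.2 -294.3 rad 17.0 bgr [49. 95. 48.]
scene spent1 0.6 [182. 310.] 26 top z 0.0388 ctr 540.1 -153.8 rad 12.4 bgr [115. 120. 128.]
scene spent1 0.23 [158. 360.] 839 top z 0.0346 ctr 364.7 -170.0 rad 134.9 bgr [66. 72. 79.]
```

View pics/wrist_11.png

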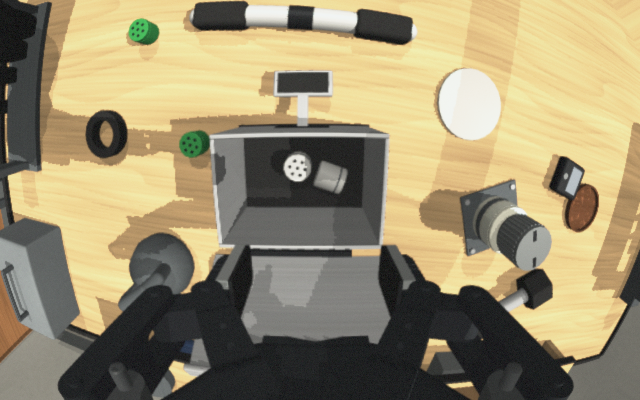

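View pics/scene_11.png

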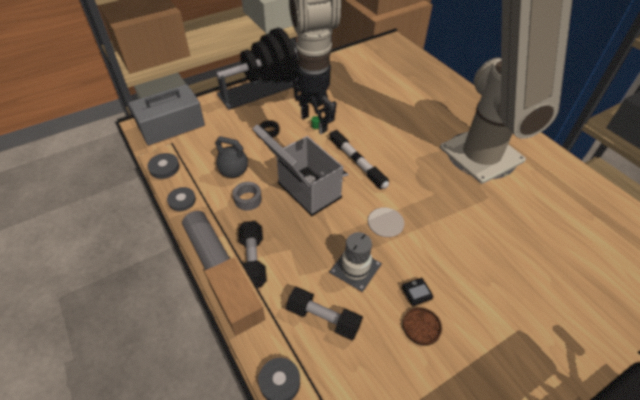

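View pics/side_11.png

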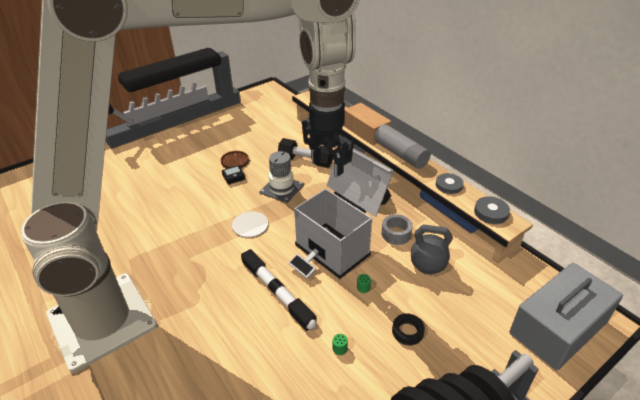

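Both spent capsules are in the bin, at (297,167) and (331,177), and no other white one is in any view. Next is the tub cap.

Run:
```python
from h import *
go(.587,.1415,.23,2.6)
```

```text
turn total tool-z 0.67 rows 4 each 0.1674
shift total mm [105.2 256.6  32.3] rows 6 each [17.54 42.76  5.38]
```

play_rows(plan=[0,0,0,0,0,0.168,0,0,0,0,0,0.168,0,0,0,0,0,0.167,0,0,0,0,0,0.167,17.5,43,5,0,0,0,17.5,43,5,0,0,0,17.5,43,5,0,0,0,17.5,43,5,0,0,0,17.5,43,5,0,0,0,17.5,42,5,0,0,0,0,0,0,0,0,0,0,0,0,0,0,0], hand=100)

```text
clock: 23.0
eef_pos: [0.5878, 0.1412, 0.2325]
tool_rot: [0.267, 0.964, -0.001, -0.001]
ft_force: [0.2, -0.7, -0.5]
grip_width: 0.0856
```

Run:
```python
from h import *
o=st()
c=snap('wrist');P=cloud(c,True);cv2.imwrite('pics/w12.png',c['frame']);v=c['range_z']>0
m=v&(np.hypot(P[...,0]-.587,P[...,1]-.1415)<.045)&(P[...,2]>.108)&(P[...,2]<.125)
q=P[m];print(m.sum(),cv2.minEnclosingCircle((q[:,:2]*1000).astype(np.float32)),np.median(q[:,2]))
for d in bot.outline_of('cap','wrist')[:2]: print(d['p'],d['point'])
m=v&(np.hypot(P[...,0]-.431,P[...,1]-.062)<.07)&(P[...,2]>.004)&(P[...,2]<.012)
for d in bot.outline_of('coaster','wrist')[:2]:
    q=P[d['mask']&v];q=q[q[:,2]>.004];print('coaster',d['p'],d['point'],cv2.minEnclosingCircle((q[:,:2]*1000).astype(np.float32)),np.median(q[:,2]))
for d in bot.outline_of('dish','wrist')[:2]:
    q=P[d['mask']&v];print('dish',d['p'],d['point'],cv2.minEnclosingCircle((q[:,:2]*1000).astype(np.float32)),np.median(q[:,2]))
```

```text
t 23.0 tcp [0.5878 0.1412 0.2325] rotm [[-0.857, 0.515, -0.002], [0.515, 0.857, -0.001], [0.001, -0.002, -1.0]] q [ 2.360e-01  4.580e-01  2.910e-01  1.406e+00 -1.000e-03  7.770e-01] F [ 0.2 -0.7 -0.5] w 0.0856
3974 ((585.2332763671875, 141.88845825195312), 31.22220230102539) 0.11634699453184677
0.7 [190.5, 314.5]
0.44 [157.0, 313.9]
coaster 0.61 [98.3, 194.4] ((429.59368896484375, 63.744117736816406), 50.00399398803711) 0.00685753969392125
dish 0.88 [61.3, 448.8] ((542.2508544921875, 354.6561279296875), 49.3756217956543) 0.005948870915279958
```

View pics/w12.png

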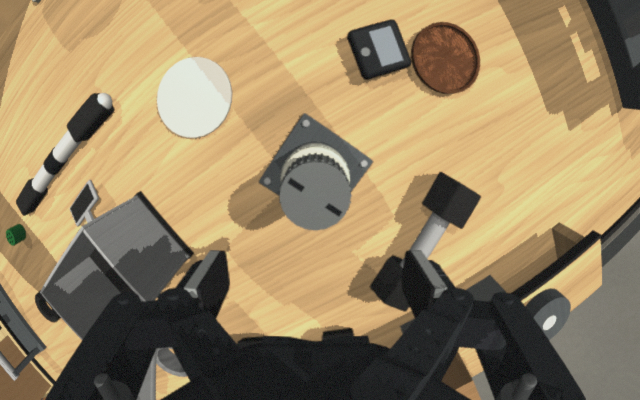

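The cap is at (315,195), centred by three cameras on about (0.587,0.1413). I'll descend and grip it.

play_rows(plan=[0.7,-0.4,50,0,0,0,0,0,40,0,0,0,0,0,30,0,0,0,0,0,15,0,0,0,0,0,7,0,0,0,0,0,0,0,0,0,0,0,0,0,0,0])

```text
clock: 24.08
eef_pos: [0.5885, 0.1417, 0.0928]
tool_rot: [0.268, 0.964, 0.001, 0.001]
ft_force: [0.5, 0.6, -0.1]
grip_width: 0.0851
```

play_rows(plan=[0,0,0,0,0,0,0,0,0,0,0,0,0,0,0,0,0,0,0,0,0,0,0,0,0,0,0,0,0,0], hand=0)

```text
clock: 24.7
eef_pos: [0.5879, 0.1414, 0.0927]
tool_rot: [0.268, 0.964, 0.0, 0.001]
ft_force: [-1.1, -0.4, 5.8]
grip_width: 0.0591
```

Run:
```python
from h import *
o=st();c=snap('wrist');cv2.imwrite('pics/w13.png',c['frame'])
```

```text
t 24.7 tcp [0.5879 0.1414 0.0927] rotm [[-0.857, 0.516, 0.002], [0.516, 0.857, -0.0], [-0.001, 0.001, -1.0]] q [ 0.236  0.542  0.054  1.081 -0.     0.778] F [-1.1 -0.4  5.8] w 0.0591
```

View pics/w13.png

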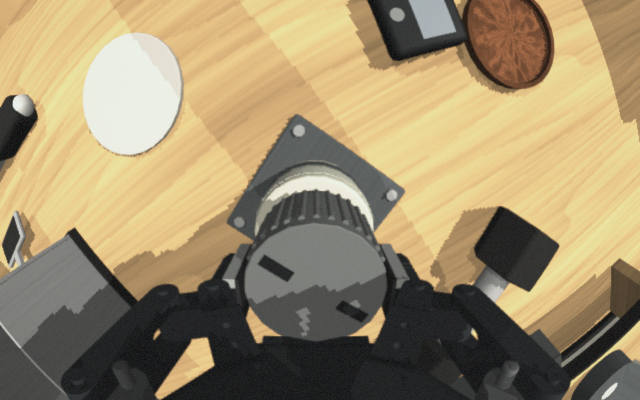

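The cap is gripped at a width of 59 mm. Pushing down.

play_rows(plan=[0,0,2,0,0,0,0,0,2,0,0,0,0,0,2,0,0,0,0,0,0,0,0,0])

```text
clock: 25.25
eef_pos: [0.5879, 0.1414, 0.088]
tool_rot: [0.268, 0.964, 0.0, 0.001]
ft_force: [-4.9, -1.4, 12.0]
grip_width: 0.0594
```

play_rows(plan=[0.9,-0.5,0.7,0,0,0,0,0,0.7,0,0,0,0,0,0,0,0,0])

```text
clock: 25.62
eef_pos: [0.5879, 0.1414, 0.0873]
tool_rot: [0.268, 0.963, 0.001, 0.002]
ft_force: [-2.0, -2.5, 13.2]
grip_width: 0.0593
```

play_rows(plan=[0,0,0.5,0,0,-0.1,0,0,0,0,0,-0.1,0,0,0,0,0,-0.1,0,0,0,0,0,-0.1,0,0,0,0,0,0])

```text
clock: 26.25
eef_pos: [0.5889, 0.1424, 0.0873]
tool_rot: [0.07, 0.998, 0.001, 0.003]
ft_force: [-1.8, 0.6, 13.0]
grip_width: 0.0593
```

Run:
```python
from h import *
o=st();print(o['ft_torque']);c=snap('wrist');cv2.imwrite('pics/w14.png',c['frame'])
```

```text
t 26.25 tcp [0.5889 0.1424 0.0873] rotm [[-0.99, 0.14, 0.007], [0.141, 0.99, 0.002], [-0.007, 0.003, -1.0]] q [0.237 0.546 0.044 1.062 0.    0.378] F [-1.8  0.6 13. ] w 0.0593
[-0.06454668  0.38101088  0.08737214]
```

View pics/w14.png

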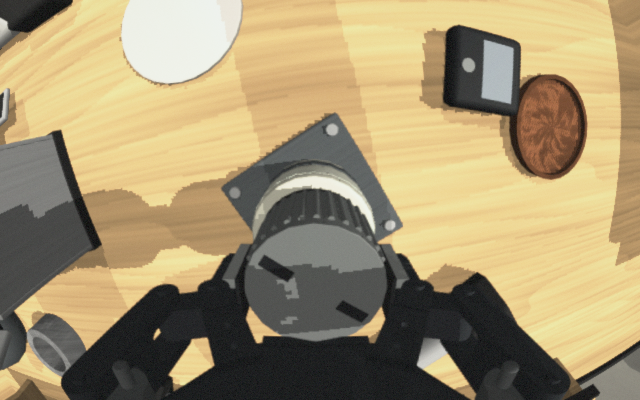

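The slots turned with the jaws while the plate stayed put, so the cap is turning. Continuing to about 1.05 rad.

play_rows(plan=[0,0,0,0,0,-0.13,0,0,0,0,0,-0.13,0,0,0,0,0,-0.13,0,0,0,0,0,-0.13,0,0,0,0,0,-0.12,0,0,0,0,0,0])

```text
clock: 27.05
eef_pos: [0.5887, 0.1427, 0.0873]
tool_rot: [-0.247, 0.969, 0.0, 0.004]
ft_force: [-1.8, 1.1, 14.0]
grip_width: 0.0592
```

Run:
```python
from h import *
o=st();print(o['ft_torque']);c=snap('wrist');cv2.imwrite('pics/w15.png',c['frame'])
```

```text
t 27.05 tcp [0.5887 0.1427 0.0873] rotm [[-0.878, -0.479, 0.007], [-0.479, 0.878, 0.003], [-0.007, -0.001, -1.0]] q [ 2.370e-01  5.460e-01  4.400e-02  1.062e+00  1.000e-03 -2.620e-01] F [-1.8  1.1 14. ] w 0.0592
[0.20483658 0.49062829 0.23808764]
```

View pics/w15.png

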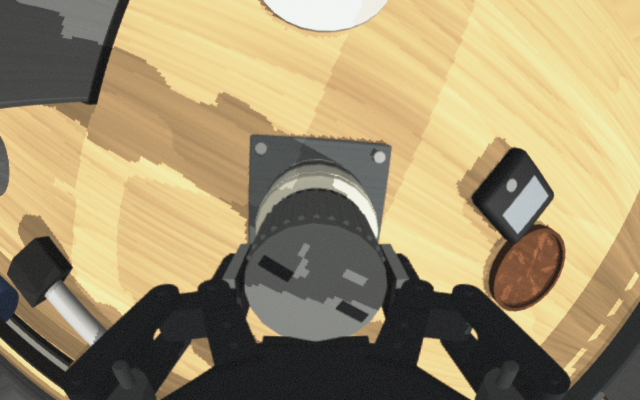

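play_rows(plan=[0,0,-5,0,0,0,0,0,-10,0,0,0,0,0,-15,0,0,0,0,0,-25,0,0,0,0,0,-35,0,0,0,0,0,-30,0,0,0,0,0,0,0,0,0])

```text
clock: 27.98
eef_pos: [0.588, 0.1419, 0.2066]
tool_rot: [-0.246, 0.969, -0.0, 0.003]
ft_force: [0.2, 0.3, -0.3]
grip_width: 0.0591
```

Run:
```python
from h import *
o=st();c=snap('wrist');cv2.imwrite('pics/w16.png',c['frame']);c=snap('scene');cv2.imwrite('pics/sc16.png',c['frame'])
go(.431,.0635,.2,3.6)
```

```text
t 27.98 tcp [0.588  0.1419 0.2066] rotm [[-0.878, -0.478, 0.006], [-0.478, 0.879, 0.001], [-0.006, -0.002, -1.0]] q [ 0.237  0.462  0.231  1.334 -0.    -0.261] F [ 0.2  0.3 -0.3] w 0.0591
turn total tool-z 0.04 rows 1 each 0.0398
shift total mm [173.6  -1.3   3.2] rows 4 each [43.4  -0.31  0.79]
```

View pics/w16.png

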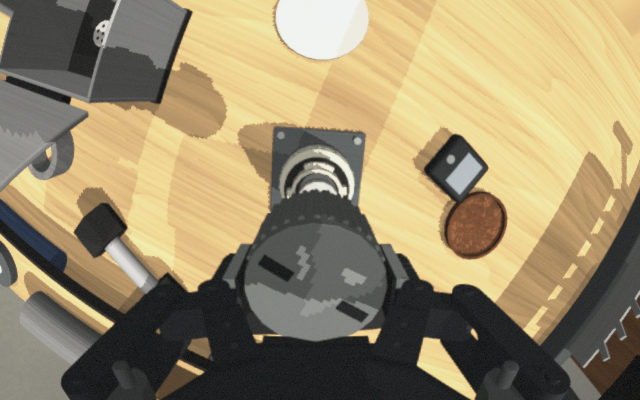

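View pics/sc16.png

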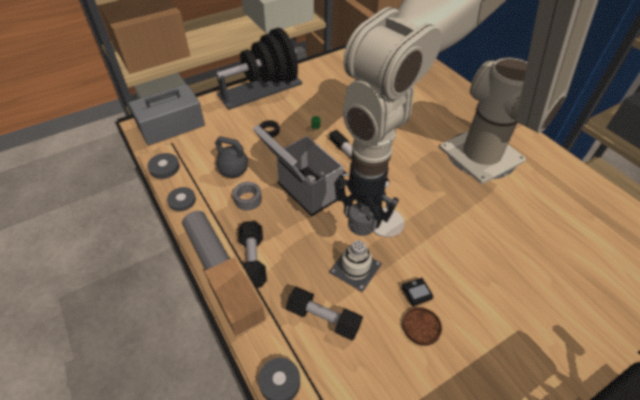

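The cap is off, and the fresh capsule shows in the mouth at scene (357,247). Carrying the cap to the coaster.

play_rows(plan=[43,-1,0,0,0,0,43,-1,0,0,0,0,43,-1,0,0,0,0,44,-1,0,0,0,0,0,0,0,0,0,0])

```text
clock: 28.7
eef_pos: [0.4322, 0.054, 0.2016]
tool_rot: [-0.246, 0.969, 0.0, -0.003]
ft_force: [0.8, -0.5, 0.6]
grip_width: 0.059
```

Run:
```python
from h import *
o=st();go(.431,.0640,.036)
```

```text
t 28.7 tcp [0.4322 0.054  0.2016] rotm [[-0.879, -0.476, -0.006], [-0.476, 0.879, -0.001], [0.006, 0.002, -1.0]] q [ 0.125  0.142 -0.226  1.208 -0.    -0.372] F [ 0.8 -0.5  0.6] w 0.059
shift total mm [ -4.7   9.  165.6] rows 4 each [-1.16  2.24 41.4 ]
```

play_rows(plan=[-5,9,45,0,0,0,0,0,50,0,0,0,0,0,45,0,0,0,0,0,20,0,0,0,0,0,5,0,0,0,0,0,0,0,0,0])

```text
clock: 29.45
eef_pos: [0.4367, 0.0658, 0.0382]
tool_rot: [-0.247, 0.969, 0.0, -0.0]
ft_force: [0.2, 0.1, -0.4]
grip_width: 0.0593
```

play_rows(plan=[5,1,0,0,0,0,0,0,2,0,0,0,0,0,2,0,0,0,0,0,1,0,0,0,0,0,0,0,0,0])

```text
clock: 30.08
eef_pos: [0.4316, 0.0642, 0.0334]
tool_rot: [-0.247, 0.969, -0.0, 0.0]
ft_force: [-0.6, -0.1, -0.6]
grip_width: 0.0593
```

play_rows(plan=[0,0,1,0,0,0,0,0,1,0,0,0,0,0,0,0,0,0])

```text
clock: 30.45
eef_pos: [0.4315, 0.0641, 0.0313]
tool_rot: [-0.247, 0.969, 0.0, -0.0]
ft_force: [-0.4, -0.3, 0.4]
grip_width: 0.0593
```

play_rows(plan=[0,0,1,0,0,0,0,0,0,0,0,0])

```text
clock: 30.7
eef_pos: [0.4316, 0.0641, 0.0311]
tool_rot: [-0.247, 0.969, 0.0, 0.0]
ft_force: [-2.8, -1.2, 6.3]
grip_width: 0.0591
```

play_rows(plan=[0,0,0,0,0,0,0,0,0,0,0,0,0,0,0,0,0,0,0,0,0,0,0,0,0,0,-15,0,0,0,0,0,-40,0,0,0,0,0,-50,0,0,0,0,0,-50,0,0,0,0,0,-45,0,0,0,0,0,0,0,0,0], hand=100)

```text
clock: 31.95
eef_pos: [0.4341, 0.0645, 0.2342]
tool_rot: [-0.247, 0.969, -0.0, 0.004]
ft_force: [-0.4, 0.0, -1.2]
grip_width: 0.0859
```

Run:
```python
from h import *
o=st();c=snap('wrist');P=cloud(c,True);cv2.imwrite('pics/w17.png',c['frame']);v=c['range_z']>0
def circ(n,x,y,r,zl,zh):
    m=v&(np.hypot(P[...,0]-x,P[...,1]-y)<r)&(P[...,2]>zl)&(P[...,2]<zh);q=P[m]
    if len(q)>10: 
        A=np.c_[q[:,:2],np.ones(len(q))];k=np.linalg.lstsq(A,q[:,2],rcond=None)[0]
        print(n,len(q),cv2.minEnclosingCircle((q[:,:2]*1000).astype(np.float32)),'z',np.median(q[:,2]),'slope',np.round(k[:2],3))
circ('cap',.431,.064,.05,.045,.065)
circ('fresh',.587,.1413,.03,.095,.115)
circ('coaster',.431,.064,.06,.004,.012)
c2=snap('side');cv2.imwrite('pics/s17.png',c2['frame']);P=cloud(c2);v=c2['range_z']>0;circ('fresh side',.587,.1413,.03,.098,.115)
c2=snap('scene');P=cloud(c2);v=c2['range_z']>0;circ('fresh scene',.587,.1413,.03,.098,.115)
go(.587,.1413,.2,3.3)
```

```text
t 31.95 tcp [0.4341 0.0645 0.2342] rotm [[-0.878, -0.478, 0.008], [-0.478, 0.878, 0.001], [-0.008, -0.003, -1.0]] q [ 0.148  0.117 -0.168  1.277 -0.    -0.351] F [-0.4  0.  -1.2] w 0.0859
cap 2634 ((429.7853698730469, 63.03998947143555), 31.517486572265625) z 0.05473167396403775 slope [0.012 0.011]
fresh 362 ((583.5621337890625, 140.64385986328125), 16.59537696838379) z 0.10297718469936173 slope [0.226 0.142]
coaster 2566 ((429.6324768066406, 63.30820846557617), 50.48435974121094) z 0.006674152157849417 slope [-0.  0.]
fresh side 85 ((586.2510986328125, 138.8577423095703), 19.708585739135742) z 0.105394735921567 slope [0.038 0.045]
fresh scene 134 ((587.6931762695312, 142.35914611816406), 17.40931510925293) z 0.10261244121285723 slope [-0.025 -0.007]
turn total tool-z 0.34 rows 2 each 0.1699
shift total mm [-166.3   51.6   29.2] rows 4 each [-41.59  12.91   7.3 ]
```

View pics/w17.png

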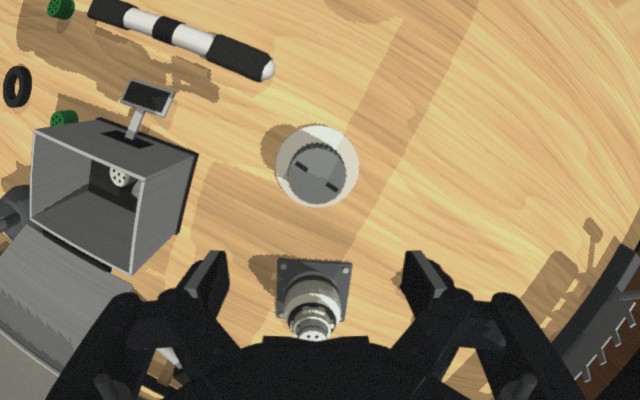

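View pics/s17.png

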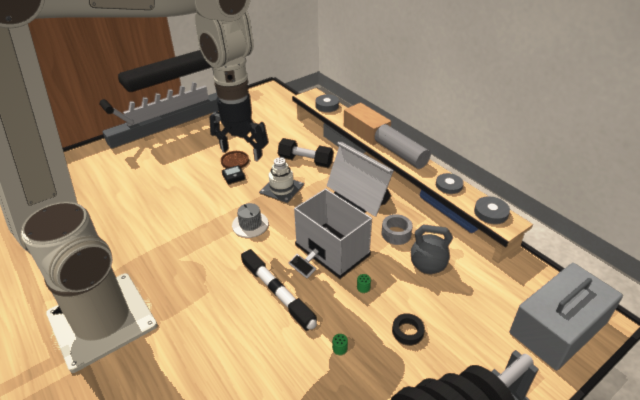

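The cap sits upright and centred on the coaster at (317,177); its top is 54.7 mm high against 55 expected. Now the fresh capsule.

play_rows(plan=[0,0,0,0,0,-0.18,0,0,0,0,0,-0.18,0,0,0,0,0,0], hand=65)

```text
clock: 32.48
eef_pos: [0.4305, 0.064, 0.2287]
tool_rot: [-0.415, 0.91, 0.001, -0.002]
ft_force: [0.1, -0.9, -0.1]
grip_width: 0.0557
```

Run:
```python
from h import *
o=st();go(.587,.1413,.2)
```

```text
t 32.48 tcp [0.4305 0.064  0.2287] rotm [[-0.655, -0.755, -0.004], [-0.755, 0.655, -0.001], [0.003, 0.002, -1.0]] q [ 0.148  0.123 -0.177  1.275 -0.    -0.709] F [ 0.1 -0.9 -0.1] w 0.0557
shift total mm [-161.   -67.6   28. ] rows 4 each [-40.26 -16.9    7.01]
```

play_rows(plan=[-40,-17,7,0,0,0,-40,-17,7,0,0,0,-40,-17,7,0,0,0,-41,-17,7,0,0,0,0,0,0,0,0,0,0,0,0,0,0,0])

```text
clock: 33.22
eef_pos: [0.5872, 0.1412, 0.201]
tool_rot: [-0.415, 0.91, 0.0, -0.002]
ft_force: [-0.4, -0.0, -0.3]
grip_width: 0.0552
```

Run:
```python
from h import *
o=st();c=snap('wrist');P=cloud(c,True);cv2.imwrite('pics/w18.png',c['frame']);v=c['range_z']>0
m=v&(np.hypot(P[...,0]-.587,P[...,1]-.1413)<.03)&(P[...,2]>.099)&(P[...,2]<.112);q=P[m]
print(cv2.minEnclosingCircle((q[:,:2]*1000).astype(np.float32)),np.median(q[:,2]),len(q))
go(.587,.1413,.101)
```

```text
t 33.23 tcp [0.5872 0.1412 0.201 ] rotm [[-0.655, -0.756, -0.003], [-0.756, 0.655, -0.001], [0.003, 0.002, -1.0]] q [ 0.236  0.47   0.229  1.333 -0.    -0.621] F [-0.4 -0.  -0.3] w 0.0552
((585.4522094726562, 142.48841857910156), 16.65043067932129) 0.10367607034964477 1319
shift total mm [ -0.2   0.2 100.9] rows 2 each [-0.1   0.11 50.44]
```

View pics/w18.png

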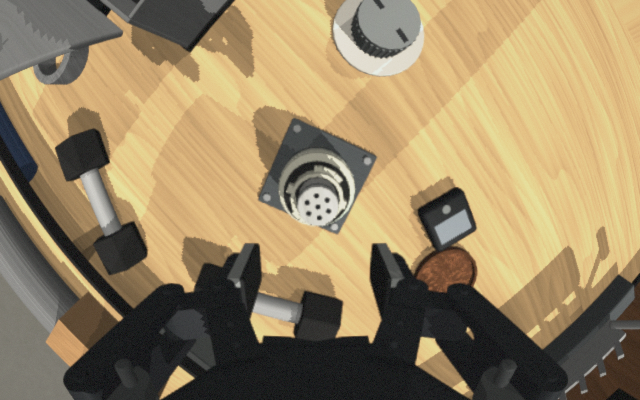

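The fresh capsule is at (319,205), clear of both jaws.

play_rows(plan=[0,0.5,45,0,0,0,0,0,35,0,0,0,0,0,15,0,0,0,0,0,4,0,0,0,0,0,0,0,0,0,0,0,0,0,0,0])

```text
clock: 34.02
eef_pos: [0.589, 0.1421, 0.1051]
tool_rot: [-0.416, 0.909, -0.0, 0.002]
ft_force: [0.0, -0.6, 0.0]
grip_width: 0.0554
```

play_rows(plan=[0,0,0,0,0,0,0,0,0,0,0,0,0,0,0,0,0,0,0,0,0,0,0,0], hand=0)

```text
clock: 34.52
eef_pos: [0.5887, 0.1421, 0.1047]
tool_rot: [-0.416, 0.909, -0.0, 0.001]
ft_force: [-0.8, 1.3, 5.3]
grip_width: 0.0299
```

Run:
```python
from h import *
o=st();c=snap('wrist');cv2.imwrite('pics/w19.png',c['frame'])
```

```text
t 34.52 tcp [0.5887 0.1421 0.1047] rotm [[-0.654, -0.757, 0.002], [-0.757, 0.654, 0.001], [-0.002, -0.001, -1.0]] q [ 0.237  0.533  0.072  1.107  0.    -0.621] F [-0.8  1.3  5.3] w 0.0299
```

View pics/w19.png

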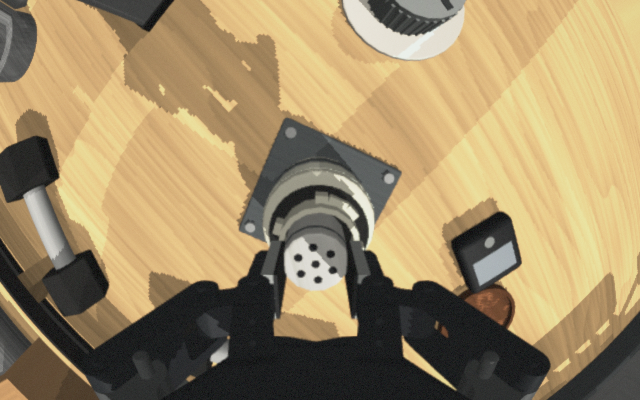

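The grip is shallow, so I'll open, go 4 mm lower and grip again.

play_rows(plan=[0,0,0,0,0,0,0,0,0,0,0,0,1,0,4,0,0,0,0,0,0,0,0,0], hand=60)

```text
clock: 35.08
eef_pos: [0.5867, 0.1409, 0.0985]
tool_rot: [-0.416, 0.909, 0.0, -0.001]
ft_force: [-0.5, -0.3, -0.7]
grip_width: 0.0513
```

play_rows(plan=[0,0,0,0,0,0,0,0,0,0,0,0,0,0,0,0,0,0,0,0,0,0,0,0], hand=0)

```text
clock: 35.58
eef_pos: [0.5875, 0.1411, 0.0996]
tool_rot: [-0.416, 0.909, -0.0, 0.0]
ft_force: [-0.2, -1.0, 0.6]
grip_width: 0.0307
```

Lifting slowly, straight up.

play_rows(plan=[0,0,-5,0,0,0,0,0,-10,0,0,0,0,0,-20,0,0,0,0,0,-35,0,0,0,0,0,-40,0,0,0,0,0,0,0,0,0])

```text
clock: 36.33
eef_pos: [0.5897, 0.1417, 0.2145]
tool_rot: [-0.416, 0.909, -0.001, 0.004]
ft_force: [0.6, -0.8, -0.8]
grip_width: 0.0303
```

Run:
```python
from h import *
o=st();c=snap('wrist');P=cloud(c,True);cv2.imwrite('pics/w20.png',c['frame']);v=c['range_z']>0
for d in bot.outline_of('dish','wrist')[:2]:
    q=P[d['mask']&v];print('dish',d['p'],d['point'],cv2.minEnclosingCircle((q[:,:2]*1000).astype(np.float32)))
c=snap('side');cv2.imwrite('pics/s20.png',cv2.resize(c['frame'][80:240,180:340],None,fx=3.5,fy=3.5))
for n in ['side','scene']:
    if n!='side': c=snap(n)
    P=cloud(c);v=c['range_z']>0
    for d in bot.outline_of('dish',n)[:3]:
        q=P[d['mask']&v];print(n,'dish',d['p'],d['point'],cv2.minEnclosingCircle((q[:,:2]*1000).astype(np.float32)),np.median(q[:,:2],0))
go(.544,.351,.215)
```

```text
t 36.33 tcp [0.5897 0.1417 0.2145] rotm [[-0.654, -0.757, 0.009], [-0.757, 0.654, 0.002], [-0.007, -0.005, -1.0]] q [ 0.236  0.459  0.247  1.35  -0.    -0.622] F [ 0.6 -0.8 -0.8] w 0.0303
dish 0.32 [30.3, 51.2] ((712.9804077148438, -175.5157928466797), 163.2361297607422)
side dish 0.96 [158.2, 231.6] ((547.57373046875, 355.7896423339844), 52.913272857666016) [0.54847523 0.35452645]
scene dish 0.65 [251.6, 360.0] ((584.6775512695312, 147.9225616455078), 22.836713790893555) [0.58314301 0.13999589]
scene dish 0.64 [327.0, 424.9] ((545.1331176757812, 353.1662902832031), 45.96428680419922) [0.54508633 0.35288154]
shift total mm [-131.2  169.5   -7.1] rows 4 each [-32.81  42.37  -1.77]
```

View pics/w20.png

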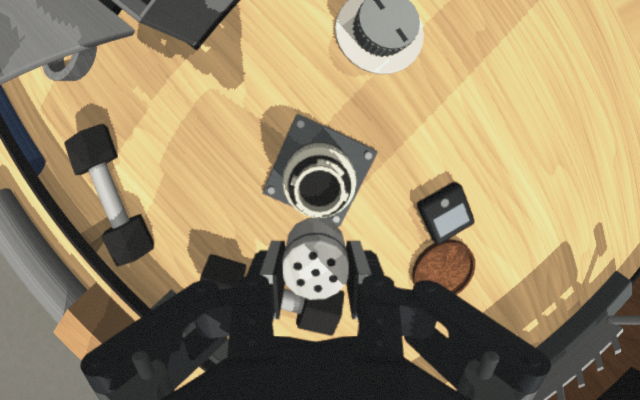

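View pics/s20.png

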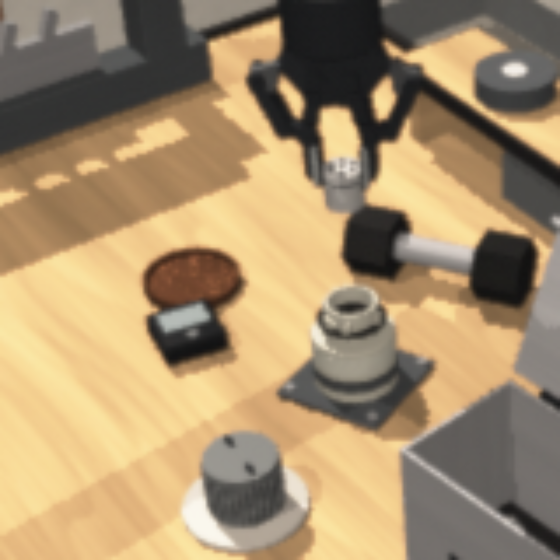

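The capsule is held upright, tub mouth empty. Going to the dish.

play_rows(plan=[-33,42.5,0,0,0,0,-33,42.5,0,0,0,0,-33,42.5,0,0,0,0,-33,43,0,0,0,0,0,0,0,0,0,0,0,0,0,0,0,0])

```text
clock: 37.38
eef_pos: [0.544, 0.3522, 0.2082]
tool_rot: [-0.416, 0.909, -0.0, -0.001]
ft_force: [-0.2, 0.4, 0.1]
grip_width: 0.0305
```

Run:
```python
from h import *
o=st();c=snap('wrist');P=cloud(c,True);cv2.imwrite('pics/w21.png',c['frame']);v=c['range_z']>0
for d in bot.outline_of('dish','wrist')[:2]:
    q=P[d['mask']&v];print('dish',d['p'],d['point'],cv2.minEnclosingCircle((q[:,:2]*1000).astype(np.float32)))
go(.544,.3525,.045)
```

```text
t 37.38 tcp [0.544  0.3522 0.2082] rotm [[-0.653, -0.757, -0.002], [-0.757, 0.653, -0.002], [0.002, 0.0, -1.0]] q [ 5.750e-01  5.590e-01  3.930e-01  1.407e+00 -1.000e-03 -2.840e-01] F [-0.2  0.4  0.1] w 0.0305
dish 0.87 [177.7, 315.5] ((544.2754516601562, 353.0224609375), 47.12620162963867)
shift total mm [ -0.8   1.5 163.9] rows 3 each [-0.26  0.48 54.63]
```

View pics/w21.png

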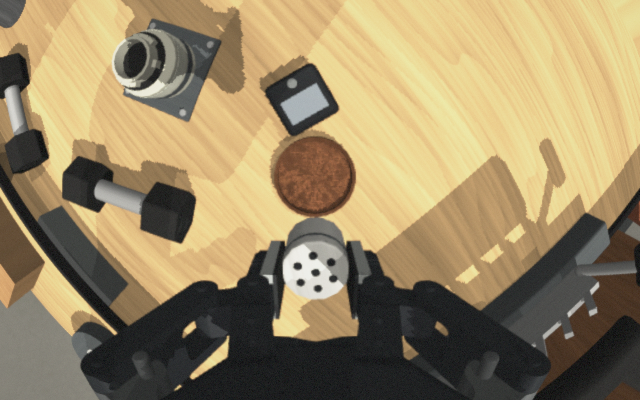

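play_rows(plan=[0,0,50,0,0,0,0,0,50,0,0,0,0,0,45,0,0,0,0,0,15,0,0,0,0,0,5,0,0,0,0,0,0,0,0,0,0,0,0,0,0,0])

```text
clock: 38.35
eef_pos: [0.546, 0.3533, 0.0467]
tool_rot: [-0.416, 0.909, 0.0, 0.002]
ft_force: [0.0, -0.3, -1.0]
grip_width: 0.0307
```

play_rows(plan=[0,0,5,0,0,0,0,0,3,0,0,0,0,0,1,0,0,0,0,0,0,0,0,0])

```text
clock: 38.85
eef_pos: [0.5444, 0.3524, 0.0356]
tool_rot: [-0.416, 0.909, 0.0, -0.0]
ft_force: [-1.2, -0.3, 2.0]
grip_width: 0.0304
```

play_rows(plan=[0,0,0,0,0,0,0,0,0,0,0,0,0,0,0,0,0,0,0,0,0,0,0,0,0,0,-10,0,0,0,0,0,-30,0,0,0,0,0,-50,0,0,0,0,0,-50,0,0,0,0,0,-50,0,0,0,0,0,-30,0,0,0,0,0,0,0,0,0], hand=65)

```text
clock: 40.22
eef_pos: [0.546, 0.3533, 0.26]
tool_rot: [-0.416, 0.909, 0.001, 0.004]
ft_force: [-0.6, -0.1, 0.5]
grip_width: 0.0553
```

Run:
```python
from h import *
o=st();c=snap('wrist');P=cloud(c,True);cv2.imwrite('pics/w22.png',c['frame']);v=c['range_z']>0
m=v&(np.hypot(P[...,0]-.544,P[...,1]-.3525)<.04)&(P[...,2]>.034)&(P[...,2]<.055);q=P[m]
print(len(q),cv2.minEnclosingCircle((q[:,:2]*1000).astype(np.float32)),np.median(q[:,2]))
m=v&(np.hypot(P[...,0]-.544,P[...,1]-.3525)<.07)&(P[...,2]>.009)&(P[...,2]<.014);q=P[m];print('rim',cv2.minEnclosingCircle((q[:,:2]*1000).astype(np.float32)))
caps(('scene','side'),tag='22')
for n in ['side','scene']:
    c=dict(np.load(f'{n}L.npz'));P=cloud(c);v=c['range_z']>0
    m=v&(P[...,2]>.14)&(P[...,2]<.3)&(P[...,0]>.5)&(P[...,0]<.8)&(P[...,1]<-.04)&(P[...,1]>-.28);q=P[m]
    print(n,'lid pts',m.sum(),np.round(np.percentile(q,[1,50,99],axis=0),3).tolist())
    t=q[q[:,2]>np.percentile(q[:,2],97)-.004];print('top edge',np.round(t.mean(0),3),np.round(t.min(0),3),np.round(t.max(0),3))
```

```text
t 40.23 tcp [0.546  0.3533 0.26  ] rotm [[-0.654, -0.757, 0.007], [-0.757, 0.654, 0.004], [-0.008, -0.002, -1.0]] q [ 0.574  0.545  0.502  1.52  -0.    -0.284] F [-0.6 -0.1  0.5] w 0.0553
605 ((544.6245727539062, 352.5232849121094), 16.4971923828125) 0.039555000999169476
rim ((543.6567993164062, 351.14361572265625), 45.49208068847656)
scene spent1 0.53 [313. 324.] 1496 top z 0.0588 ctr 730.9 218.4 rad 86.0 bgr [53. 57. 62.]
scene spent1 0.43 [180. 307.] 45 top z 0.0391 ctr 541.8 -154.9 rad 15.0 bgr [75. 78. 83.]
scene spent1 0.43 [123. 314.] 86 top z 0.0346 ctr 385.7 -386.2 rad 16.9 bgr [52. 98. 54.]
scene spent1 0.43 [153. 278.] 645 top z 0.2477 ctr 655.0 -134.0 rad 83.4 bgr [ 98. 103. 111.]
side spent1 0.82 [343. 342.] 284 top z 0.0369 ctr 384.4 -388.2 rad 16.9 bgr [ 68. 131.  65.]
side spent1 0.8 [283. 363.] 225 top z 0.038 ctr 533.2 -293.8 rad 17.1 bgr [49. 96. 46.]
side spent1 0.41 [173. 232.] 314 top z 0.0272 ctr 500.4 275.5 rad 37.0 bgr [73. 78. 81.]
side lid pts 2706 [[0.608, -0.221, 0.141], [0.64, -0.145, 0.195], [0.669, -0.057, 0.251]]
top edge [ 0.656 -0.142  0.249] [ 0.641 -0.221  0.245] [ 0.673 -0.054  0.253]
scene lid pts 626 [[0.612, -0.215, 0.143], [0.655, -0.119, 0.242], [0.674, -0.051, 0.249]]
top edge [ 0.656 -0.127  0.246] [ 0.642 -0.216  0.244] [ 0.673 -0.051  0.251]
```

View pics/w22.png

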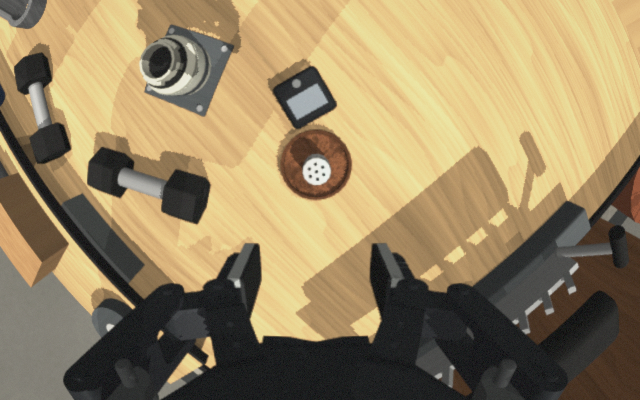

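View pics/side_22.png

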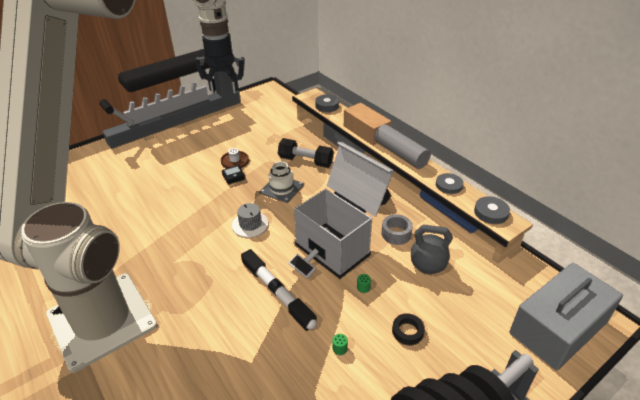

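View pics/scene_22.png

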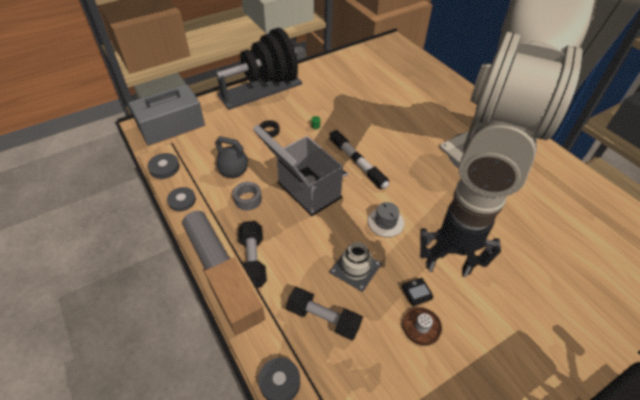

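The fresh capsule stands in the dish: top at 39.6 mm (expected 40) and within 2 mm of the centre. Next I'll close the hand, go behind the open lid (top edge at about (0.656,-0.14,0.25)) and pull it forward.

play_rows(plan=[0,0,-45,0,0,0,0,0,0,0,0,0.182,0,0,0,0,0,0.182,0,0,0,0,0,0.182,0,0,0,0,0,0.182,0,0,0,0,0,0], hand=0)

```text
clock: 41.22
eef_pos: [0.5442, 0.3522, 0.2989]
tool_rot: [-0.066, 0.998, -0.001, -0.001]
ft_force: [-0.1, 0.2, 0.2]
grip_width: 0.0
```

Run:
```python
from h import *
o=st();go(.692,-.130,.305)
```

```text
t 41.23 tcp [0.5442 0.3522 0.2989] rotm [[-0.991, -0.132, -0.002], [-0.132, 0.991, -0.001], [0.002, -0.001, -1.0]] q [0.574 0.553 0.616 1.636 0.    0.442] F [-0.1  0.2  0.2] w 0.0
shift total mm [ -82.8 -497.5   -5.7] rows 10 each [ -8.28 -49.75  -0.57]
```

play_rows(plan=[-8.3,-50,-0.6,0,0,0,-8.3,-50,-0.6,0,0,0,-8.3,-50,-0.6,0,0,0,-8.3,-50,-0.6,0,0,0,-8.3,-50,-0.6,0,0,0,-8.3,-50,-0.6,0,0,0,-8.3,-50,-0.6,0,0,0,-8.3,-50,-0.6,0,0,0,-8.3,-50,-0.6,0,0,0,-8.3,-48,-0.6,0,0,0,0,0,0,0,0,0,0,0,0,0,0,0])

```text
clock: 42.72
eef_pos: [0.6913, -0.1304, 0.3054]
tool_rot: [-0.066, 0.998, 0.0, -0.001]
ft_force: [0.9, -0.5, 1.2]
grip_width: 0.0002
```

Run:
```python
from h import *
o=st();go(.690,-.130,.228)
c=snap('wrist');cv2.imwrite('pics/w23.png',c['frame'])
c=snap('side');cv2.imwrite('pics/s23.png',c['frame'])
```

```text
t 42.73 tcp [ 0.6913 -0.1304  0.3054] rotm [[-0.991, -0.131, -0.002], [-0.131, 0.991, 0.001], [0.002, 0.001, -1.0]] q [-1.870e-01  7.110e-01  9.100e-01  1.771e+00  1.000e-03 -3.180e-01] F [ 0.9 -0.5  1.2] w 0.0002
shift total mm [ 1.1  0.5 77.4] rows 2 each [ 0.57  0.26 38.7 ]
```

View pics/w23.png

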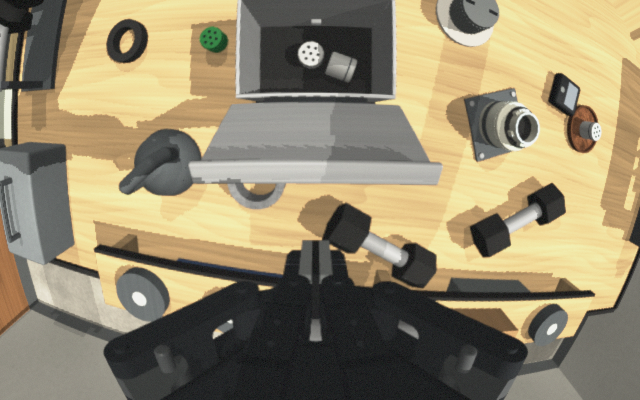

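View pics/s23.png

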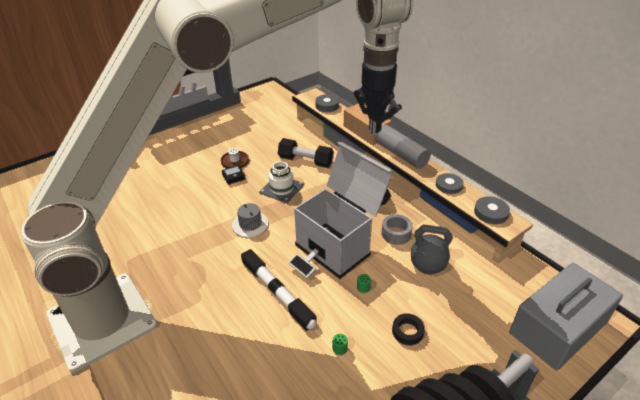

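The shut fingers at (317,260) are behind the lid's edge at y≈175. Descending.

play_rows(plan=[0,0,20,0,0,0,0,0,20,0,0,0,0,0,20,0,0,0,0,0,16,0,0,0,0,0,0,0,0,0])

```text
clock: 43.45
eef_pos: [0.6905, -0.1286, 0.2294]
tool_rot: [-0.066, 0.998, 0.0, -0.001]
ft_force: [-0.7, 0.4, -0.9]
grip_width: -0.0
```

Now pulling toward the front (tool +x).

play_rows(plan=[12,0,0,0,0,0,12,0,0,0,0,0,12,0,0,0,0,0,12,0,0,0,0,0,12,0,0,0,0,0])

```text
clock: 44.08
eef_pos: [0.6323, -0.1375, 0.2324]
tool_rot: [-0.066, 0.998, -0.0, 0.001]
ft_force: [0.9, -0.2, -0.2]
grip_width: 0.0002
```

Run:
```python
from h import *
o=st()
c=snap('side');cv2.imwrite('pics/s24.png',cv2.resize(c['frame'][80:280,260:460],None,fx=3,fy=3))
```

```text
t 44.08 tcp [ 0.6323 -0.1375  0.2324] rotm [[-0.991, -0.132, 0.003], [-0.132, 0.991, -0.001], [-0.003, -0.001, -1.0]] q [-0.214  0.546  0.433  1.455  0.    -0.346] F [ 0.9 -0.2 -0.2] w 0.0002
```

View pics/s24.png

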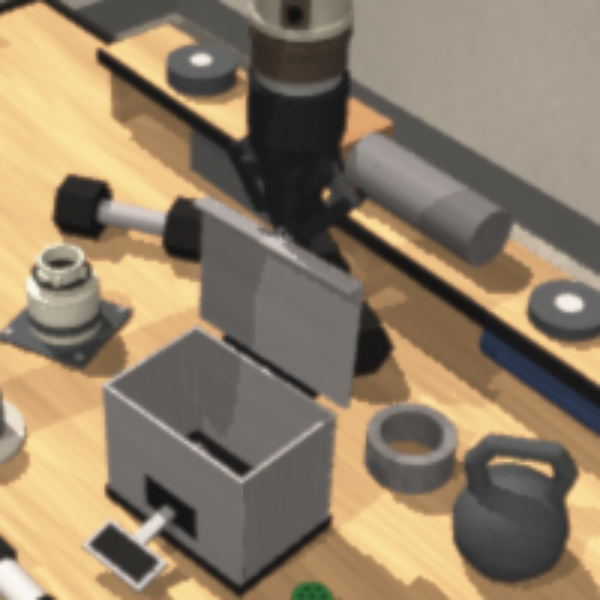

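The lid is near upright, so I'll keep pulling until it falls, then wait.

play_rows(plan=[12,0,0,0,0,0,12,0,0,0,0,0,12,0,0,0,0,0,12,0,0,0,0,0,0,0,0,0,0,0,0,0,0,0,0,0,0,0,0,0,0,0,0,0,0,0,0,0])

```text
clock: 45.12
eef_pos: [0.5847, -0.1445, 0.2302]
tool_rot: [-0.065, 0.998, 0.0, -0.0]
ft_force: [-0.6, 0.4, 0.7]
grip_width: -0.0003
```

Run:
```python
from h import *
o=st()
c=snap('side');cv2.imwrite('pics/s25.png',cv2.resize(c['frame'][80:280,260:460],None,fx=3,fy=3))
```

```text
t 45.12 tcp [ 0.5847 -0.1445  0.2302] rotm [[-0.992, -0.13, -0.0], [-0.13, 0.992, 0.0], [0.0, 0.0, -1.0]] q [-0.242  0.452  0.277  1.396  0.    -0.373] F [-0.6  0.4  0.7] w -0.0003
```

View pics/s25.png

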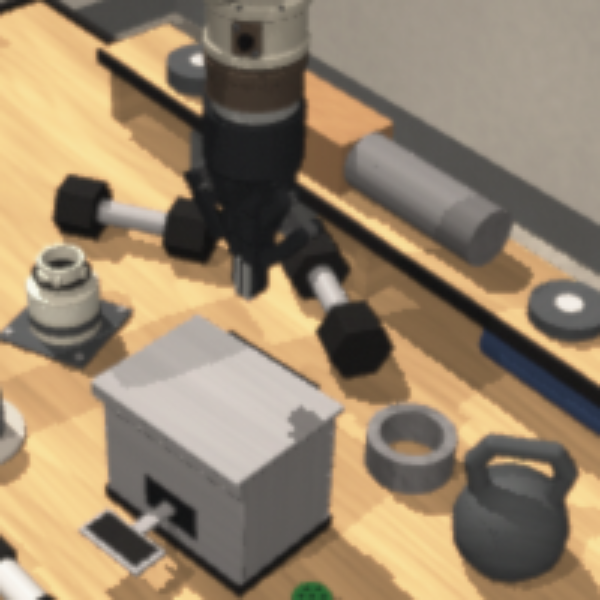

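The lid is shut. I'll lift clear and run a final check.

play_rows(plan=[20,0,-40,0,0,0,20,0,-30,0,0,0,30,0,0,0,0,0,0,0,0,0,0,0,0,0,0,0,0,0,0,0,0,0,0,0])

```text
clock: 45.92
eef_pos: [0.5156, -0.1536, 0.2998]
tool_rot: [-0.065, 0.998, 0.0, -0.0]
ft_force: [-0.5, -0.1, 0.1]
grip_width: -0.0001
```

Run:
```python
from h import *
o=st()
for n in ['side','scene']:
    c=snap(n);P=cloud(c);v=c['range_z']>0;cv2.imwrite(f'pics/{n}_f.png',c['frame'])
    def m_(x,y,r,zl,zh):
        m=v&(np.hypot(P[...,0]-x,P[...,1]-y)<r)&(P[...,2]>zl)&(P[...,2]<zh);return P[m]
    for nm,a in dict(cap=(.431,.064,.06,.045,.065),fresh=(.544,.352,.04,.034,.05)).items():
        q=m_(*a);print(n,nm,len(q),cv2.minEnclosingCircle((q[:,:2]*1000).astype(np.float32)),np.median(q[:,2]))
    q=m_(.552,-.148,.06,.1,.2);A=np.c_[q[:,:2],np.ones(len(q))];print(n,'lid z',np.median(q[:,2]),np.round(np.linalg.lstsq(A,q[:,2],rcond=None)[0][:2],3))
```

```text
t 45.92 tcp [ 0.5156 -0.1536  0.2998] rotm [[-0.991, -0.13, -0.001], [-0.13, 0.991, 0.0], [0.0, 0.0, -1.0]] q [-0.29   0.303  0.237  1.505  0.    -0.42 ] F [-0.5 -0.1  0.1] w -0.0001
side cap 337 ((430.7821960449219, 62.15327072143555), 32.68630599975586) 0.055993398578984555
side fresh 68 ((543.2931518554688, 351.4884338378906), 20.219274520874023) 0.041355662923470815
side lid z 0.1395917996258904 [0.054 0.004]
scene cap 356 ((432.3243103027344, 63.9534912109375), 31.849163055419922) 0.05387263173678747
scene fresh 161 ((545.28857421875, 354.0173645019531), 16.86640739440918) 0.039199082842321875
scene lid z 0.13687481462761908 [-0.006 -0.002]
```

View pics/side_f.png

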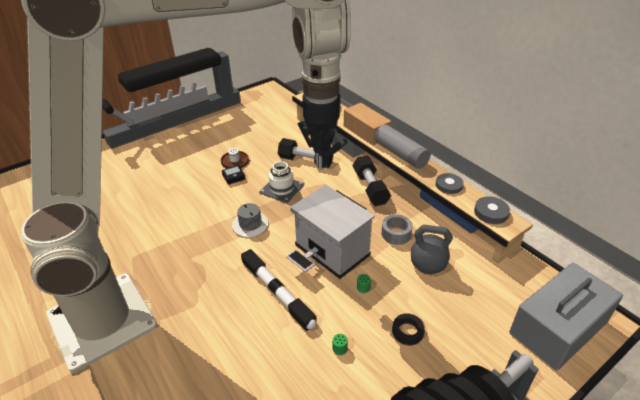

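View pics/scene_f.png

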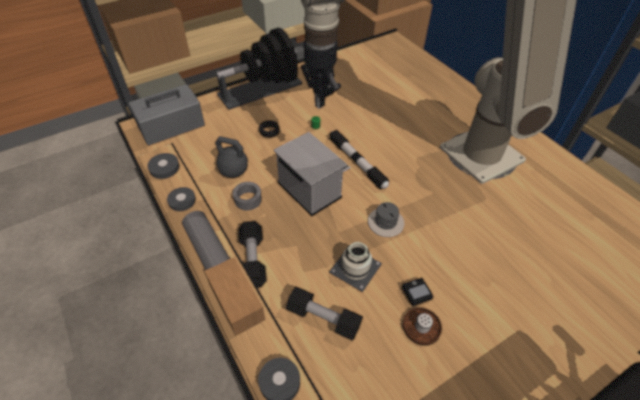

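Run:
```python
from h import *
print(bot.job_done())
```

```text
the job is handed in; nothing more can be done
None
```

The job is done and handed in at about 46 s of the 210 s allowed; the hand-in gave no verdict.

I pressed the pedal to its stop and the lid stayed open. Both white spent capsules went into the bin, and the two green look-alikes were left alone. The cap was pushed down about 5–6 mm, turned about 1.04 rad, lifted off and set on the coaster. The fresh capsule went into the dish, and I pulled the lid shut from behind.

**Last checks:**
- **Cap:** upright, within about 2 mm of the coaster's centre, top at 54–56 mm (55 expected).
- **Fresh capsule:** upright, within about 3 mm of the dish's centre, top at 39–41 mm (40 expected).
- **Lid:** shut, back at its starting height in both cameras, 136.9 mm (scene) and 139.6 mm (side).
- **Spent capsules:** both were seen lying in the bin before the lid closed. No other white capsule showed on the shelf in any view.
- **Bystanders:** none looks moved in the last pictures; I did not measure them again.
- **Arm:** clear of everything.

**What disagreed or needed a second go:**
- Side and scene cameras differed by 2–5 mm throughout, so I used averages.
- The side camera's final fit gave the lid a slope of 0.054, while the scene camera gave about 0; I took stray points to be the cause.
- At the first pedal approach something pushed back with about 12 N, which I took to be the gripper's body against the lid edge. I backed off and squared the tool before pressing.
- My first grip on the fresh capsule was too shallow, so I opened and gripped it again lower.

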